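# Gauge packing wedges and crib-stack the sound ones

## Robot

A 6-joint arm with a two-finger parallel gripper is mounted at the origin on a cart in front of the work surface, level with it; the furniture and walls round the work are solid. World frame = base frame: x ahead of the robot, y to its left, z up, the work surface at z = 0. Lengths are in mm, angles in rad, forces in N, time in s.
With the tool pointing down it reaches from about 275 to 1000 mm from the base axis. Payload 8.4 kg.
Tool frame: the origin (TCP) lies at the very end of the fingers, on their centre line; the grasp point (between the pads) lies behind it (r.grip_point_offset is the x of the grasp point in the tool frame, in mm); x points along the fingers, z is the direction in which the jaws open and shut, and the axes are right-handed (so a half turn about x gives the same grasp; the last joint's range is limited). The gripper opens to 85 mm and grips with 20 to 120 N. Pads are 22 mm wide; open, the fingers measure 114 mm over their backs; the gripper's body (76 mm by 85 mm) begins 54 mm behind the grasp point. The pads swing forward as they close: fully open they stand 13 mm farther back than shut.
Start: joints at [-1.145, 0.353, 1.633, -0, 1.155, -0.002], TCP at [259.293, -568.678, 204.081] pointing down, gripper open.
Joint ranges: [-2.63, 2.63], [-0.92, 2.1], [0.06, 2.66], [-1.3, 4.44], [0, 2.69], [-3.02, 3.02]. Speed limits (rad/s): [2.22, 2.22, 2.79, 3.14, 3.14, 3.14].

## Interface

Orientations are given as [roll, pitch, yaw] about the fixed x, y, z axes, in that order (R = Rz(yaw) Ry(pitch) Rx(roll)).
In Python, from rig import r, vision, order gives the robot as it stands. The module is installed in compiled form; this text tells all that it offers.
- The arm moves only by the tool step_arm, never from a script. Its argument "rows" is a list of rows, each a list of 7 numbers: the shift along the world's x, y, z in mm, then the turn, a rotation vector about the world's x, y, z in rad, then the finger opening in mm, from 0 to 85.4. A call has exactly 8 rows; each row is the pose to reach, as a shift and turn from the pose measured when the call began; what a row does not reach only later rows make up. A row lasts 1/8 s, in which the tool goes at most 62.5 mm and 10.7 degrees, less where a joint would pass 70% of its speed; a pose out of reach is approached as far as the arm can. A call with a gripper value outside its range is refused whole. The fingers move at their own pace and stop on an object; "force" is the grip in N (left out, the last holds). Time passes only in rows, so rows that repeat a pose let the fingers close, or fill a call up. It gives the time, the measured TCP pose, the force and the opening at its end, in the units of the state.
- r.sense(): the state, without advancing time (a new reading comes with each control period).
- vision.grab_frame(name): name is "side" or "top"; returns (picture, depth): 384x512x3 uint8, red, green, blue; 384x512 float32, mm along the optical axis (not along the pixel's ray), 0 where there is no reading.
- vision.camera_info(name): a dict with "K" (3x3 intrinsics, pixels), "origin" and "attitude" of the camera in the world. Camera axes: x right, y down, z forward; pixel columns grow to the right and rows downward; lengths in mm; the calibration is good to about 2 mm. A picture is of the moment at which its call begins. camera_info takes no time and is no camera call.
- order.sign_off(): hands the job in, once; it reports no verdict.
The state is a dict: "clock": time; "qpos": joint angles; "qvel": joint speeds; "joint_efforts": joint torques, N m; "eef_pos": TCP position; "tcp_rot": TCP orientation; "contact_force": force on the tool from outside, world axes, zero at the start; "wrist_torque": the same for the moment, N m; "opening": opening from 0.0 (shut) to 1.0 (fully open).
Only numpy, scipy, OpenCV 4.12 (cv2) and the standard library are available. Lean on these libraries where they do the work, as an engineer would, in place of code of your own. Each camera call takes 0.05 s, during which the arm holds its last target.

## Task

Try each packing wedge on the gauge pin. Put those whose bore will not go down over the pin into the scrap tray, and stack all the sound ones (those that go right down to the gauge's disc), one on another, in the middle of the plywood board: every second wedge lies on the one below end for end, thick end over thin, so that each pair comes out level, and each pair lies crosswise on the pair beneath, the wedges square with the board (a wedge left over lies crosswise on top by itself). Leave the filter can, the demand valve and the white tin where they are.

Things in the scene. Friction and masses are not known exactly. Their poses are not given: they have to be found in the camera images.
- wedge_a_centre (a point): cast aluminium wedge, 96 mm long (x, towards the thick end), 46 mm wide (y; long sides upright and flat: grip across them), 36 mm thick at one end, 24 mm at the other: underside flat, top sloping 0.124 rad. Upright round bore through its middle: 20 mm if sound, 13 mm if undersize. Point: middle, 15 mm above the underside. 0.25-0.4 kg. Starts underside down; may be absent
- wedge_a_top (a point): the middle of the sloping top of wedge a, 30 mm above its underside; z is square to the sloping top face, so z is vertical when that face is level
- wedge_b_centre (a point): cast aluminium wedge, 96 mm long (x, towards the thick end), 46 mm wide (y; long sides upright and flat: grip across them), 36 mm thick at one end, 24 mm at the other: underside flat, top sloping 0.124 rad. Upright round bore through its middle: 20 mm if sound, 13 mm if undersize. Point: middle, 15 mm above the underside. 0.25-0.4 kg. Starts underside down; may be absent
- wedge_b_top (a point): the middle of the sloping top of wedge b, 30 mm above its underside; z is square to the sloping top face, so z is vertical when that face is level
- wedge_c_centre (a point): cast aluminium wedge, 96 mm long (x, towards the thick end), 46 mm wide (y; long sides upright and flat: grip across them), 36 mm thick at one end, 24 mm at the other: underside flat, top sloping 0.124 rad. Upright round bore through its middle: 20 mm if sound, 13 mm if undersize. Point: middle, 15 mm above the underside. 0.25-0.4 kg. Starts underside down; may be absent
- wedge_c_top (a point): the middle of the sloping top of wedge c, 30 mm above its underside; z is square to the sloping top face, so z is vertical when that face is level
- wedge_d_centre (a point): cast aluminium wedge, 96 mm long (x, towards the thick end), 46 mm wide (y; long sides upright and flat: grip across them), 36 mm thick at one end, 24 mm at the other: underside flat, top sloping 0.124 rad. Upright round bore through its middle: 20 mm if sound, 13 mm if undersize. Point: middle, 15 mm above the underside. 0.25-0.4 kg. Starts underside down; may be absent
- wedge_d_top (a point): the middle of the sloping top of wedge d, 30 mm above its underside; z is square to the sloping top face, so z is vertical when that face is level
- wedge_e_centre (a point): cast aluminium wedge, 96 mm long (x, towards the thick end), 46 mm wide (y; long sides upright and flat: grip across them), 36 mm thick at one end, 24 mm at the other: underside flat, top sloping 0.124 rad. Upright round bore through its middle: 20 mm if sound, 13 mm if undersize. Point: middle, 15 mm above the underside. 0.25-0.4 kg. Starts underside down; may be absent
- wedge_e_top (a point): the middle of the sloping top of wedge e, 30 mm above its underside; z is square to the sloping top face, so z is vertical when that face is level
- wedge_f_centre (a point): cast aluminium wedge, 96 mm long (x, towards the thick end), 46 mm wide (y; long sides upright and flat: grip across them), 36 mm thick at one end, 24 mm at the other: underside flat, top sloping 0.124 rad. Upright round bore through its middle: 20 mm if sound, 13 mm if undersize. Point: middle, 15 mm above the underside. 0.25-0.4 kg. Starts underside down; may be absent
- wedge_f_top (a point): the middle of the sloping top of wedge f, 30 mm above its underside; z is square to the sloping top face, so z is vertical when that face is level
- board_top (a point): a fixed plywood board, 130 x 130 x 12 mm; middle of its top face, x and y along its sides. The stack stands here; wedge middles lie 15, 45, 75, 105 mm above it
- board: the same plywood board; origin at the middle of its underside
- gauge_tip (a point): tip of the upright steel gauge pin, fixed, 42 mm above the bench; pin 16 mm thick up to 30 mm above the bench, then tapering to 8 mm at the tip; it stands in a disc 62 mm across, 10 mm high. A sound wedge goes down until its underside rests on the disc (middle 25 mm above the bench); an undersize one stops with its middle about 49 mm above the bench
- scrap_tray: the scrap tray: an open dark steel tray, 160 (x) x 220 (y) x 26 mm, walls and floor 4 mm thick, not fastened; origin in the middle of its underside. A patterned mug (fixed, about 100 mm high) stands close to its near side
- filter_can: bystander: a filter can, 87 mm across, 60 mm high; origin in the middle of its underside
- demand_valve: bystander: a black demand valve, 73 x 122 x 42 mm; origin in the middle of its underside
- grease_tin: bystander: a white tin, 57 mm across, 30 mm high; origin in the middle of its underside

How it is judged (in metres and radians):
On the way, in this order (a step that is already met when the one before it is completed fails the run):
1. a wedge is set over the gauge pin, the pin's tip in its bore (first trial) (((horizontal distance between wedge_a_centre and gauge_tip below 0.007 m and height (world z) of wedge_a_centre below 0.054 m) or (horizontal distance between wedge_b_centre and gauge_tip below 0.007 m and height (world z) of wedge_b_centre below 0.054 m) or (horizontal distance between wedge_c_centre and gauge_tip below 0.007 m and height (world z) of wedge_c_centre below 0.054 m) or (horizontal distance between wedge_d_centre and gauge_tip below 0.007 m and height (world z) of wedge_d_centre below 0.054 m) or (horizontal distance between wedge_e_centre and gauge_tip below 0.007 m and height (world z) of wedge_e_centre below 0.054 m) or (horizontal distance between wedge_f_centre and gauge_tip below 0.007 m and height (world z) of wedge_f_centre below 0.054 m))), for 0.2 s.
2. the wedge is taken off again and away from the gauge (horizontal distance between each of wedge_a_centre, wedge_b_centre, wedge_c_centre, wedge_d_centre, wedge_e_centre, wedge_f_centre and gauge_tip above 0.08 m), for 0.1 s.
3. a wedge is set over the gauge pin, the pin's tip in its bore (second trial) (((horizontal distance between wedge_a_centre and gauge_tip below 0.007 m and height (world z) of wedge_a_centre below 0.054 m) or (horizontal distance between wedge_b_centre and gauge_tip below 0.007 m and height (world z) of wedge_b_centre below 0.054 m) or (horizontal distance between wedge_c_centre and gauge_tip below 0.007 m and height (world z) of wedge_c_centre below 0.054 m) or (horizontal distance between wedge_d_centre and gauge_tip below 0.007 m and height (world z) of wedge_d_centre below 0.054 m) or (horizontal distance between wedge_e_centre and gauge_tip below 0.007 m and height (world z) of wedge_e_centre below 0.054 m) or (horizontal distance between wedge_f_centre and gauge_tip below 0.007 m and height (world z) of wedge_f_centre below 0.054 m))), for 0.2 s.
4. the wedge is taken off again and away from the gauge (all of step 2), for 0.1 s.
5. a wedge is set over the gauge pin, the pin's tip in its bore (third trial) (((horizontal distance between wedge_a_centre and gauge_tip below 0.007 m and height (world z) of wedge_a_centre below 0.054 m) or (horizontal distance between wedge_b_centre and gauge_tip below 0.007 m and height (world z) of wedge_b_centre below 0.054 m) or (horizontal distance between wedge_c_centre and gauge_tip below 0.007 m and height (world z) of wedge_c_centre below 0.054 m) or (horizontal distance between wedge_d_centre and gauge_tip below 0.007 m and height (world z) of wedge_d_centre below 0.054 m) or (horizontal distance between wedge_e_centre and gauge_tip below 0.007 m and height (world z) of wedge_e_centre below 0.054 m) or (horizontal distance between wedge_f_centre and gauge_tip below 0.007 m and height (world z) of wedge_f_centre below 0.054 m))), for 0.2 s.
6. the wedge is taken off again and away from the gauge (all of step 4), for 0.1 s.
7. a wedge is set over the gauge pin, the pin's tip in its bore (fourth trial) (((horizontal distance between wedge_a_centre and gauge_tip below 0.007 m and height (world z) of wedge_a_centre below 0.054 m) or (horizontal distance between wedge_b_centre and gauge_tip below 0.007 m and height (world z) of wedge_b_centre below 0.054 m) or (horizontal distance between wedge_c_centre and gauge_tip below 0.007 m and height (world z) of wedge_c_centre below 0.054 m) or (horizontal distance between wedge_d_centre and gauge_tip below 0.007 m and height (world z) of wedge_d_centre below 0.054 m) or (horizontal distance between wedge_e_centre and gauge_tip below 0.007 m and height (world z) of wedge_e_centre below 0.054 m) or (horizontal distance between wedge_f_centre and gauge_tip below 0.007 m and height (world z) of wedge_f_centre below 0.054 m))), for 0.2 s.
8. the wedge is taken off again and away from the gauge (all of step 6), for 0.1 s.
9. a wedge is set over the gauge pin, the pin's tip in its bore (fifth trial) (((horizontal distance between wedge_a_centre and gauge_tip below 0.007 m and height (world z) of wedge_a_centre below 0.054 m) or (horizontal distance between wedge_b_centre and gauge_tip below 0.007 m and height (world z) of wedge_b_centre below 0.054 m) or (horizontal distance between wedge_c_centre and gauge_tip below 0.007 m and height (world z) of wedge_c_centre below 0.054 m) or (horizontal distance between wedge_d_centre and gauge_tip below 0.007 m and height (world z) of wedge_d_centre below 0.054 m) or (horizontal distance between wedge_e_centre and gauge_tip below 0.007 m and height (world z) of wedge_e_centre below 0.054 m) or (horizontal distance between wedge_f_centre and gauge_tip below 0.007 m and height (world z) of wedge_f_centre below 0.054 m))), for 0.2 s.
At the end, for the whole second after the job is handed in: All sound wedges in one stack, middles within 18 mm of the board's middle, square to the board within 0.21 rad, pairs crosswise; 1st and 3rd underside level, 2nd and 4th top level (0.045 rad), heights within 8 mm; undersize ones inside the level tray; all at rest (((((height (world z) of wedge_a_centre between 0.019 and 0.035 m and angle between the y axis of wedge_a_centre and the x axis of board_top, either way round below 0.21 rad and angle between wedge_a_centre's own z axis and vertical below 0.045 rad) or (height (world z) of wedge_a_centre between 0.049 and 0.065 m and angle between the y axis of wedge_a_centre and the x axis of board_top, either way round below 0.21 rad and angle between wedge_a_top's own z axis and vertical below 0.045 rad) or (height (world z) of wedge_a_centre between 0.079 and 0.095 m and angle between the y axis of wedge_a_centre and the y axis of board_top, either way round below 0.21 rad and angle between wedge_a_centre's own z axis and vertical below 0.045 rad) or (height (world z) of wedge_a_centre between 0.109 and 0.125 m and angle between the y axis of wedge_a_centre and the y axis of board_top, either way round below 0.21 rad and angle between wedge_a_top's own z axis and vertical below 0.045 rad)) and ((height (world z) of wedge_b_centre between 0.019 and 0.035 m and angle between the y axis of wedge_b_centre and the x axis of board_top, either way round below 0.21 rad and angle between wedge_b_centre's own z axis and vertical below 0.045 rad) or (height (world z) of wedge_b_centre between 0.049 and 0.065 m and angle between the y axis of wedge_b_centre and the x axis of board_top, either way round below 0.21 rad and angle between wedge_b_top's own z axis and vertical below 0.045 rad) or (height (world z) of wedge_b_centre between 0.079 and 0.095 m and angle between the y axis of wedge_b_centre and the y axis of board_top, either way round below 0.21 rad and angle between wedge_b_centre's own z axis and vertical below 0.045 rad) or (height (world z) of wedge_b_centre between 0.109 and 0.125 m and angle between the y axis of wedge_b_centre and the y axis of board_top, either way round below 0.21 rad and angle between wedge_b_top's own z axis and vertical below 0.045 rad)) and ((height (world z) of wedge_d_centre between 0.019 and 0.035 m and angle between the y axis of wedge_d_centre and the x axis of board_top, either way round below 0.21 rad and angle between wedge_d_centre's own z axis and vertical below 0.045 rad) or (height (world z) of wedge_d_centre between 0.049 and 0.065 m and angle between the y axis of wedge_d_centre and the x axis of board_top, either way round below 0.21 rad and angle between wedge_d_top's own z axis and vertical below 0.045 rad) or (height (world z) of wedge_d_centre between 0.079 and 0.095 m and angle between the y axis of wedge_d_centre and the y axis of board_top, either way round below 0.21 rad and angle between wedge_d_centre's own z axis and vertical below 0.045 rad) or (height (world z) of wedge_d_centre between 0.109 and 0.125 m and angle between the y axis of wedge_d_centre and the y axis of board_top, either way round below 0.21 rad and angle between wedge_d_top's own z axis and vertical below 0.045 rad)) and ((height (world z) of wedge_f_centre between 0.019 and 0.035 m and angle between the y axis of wedge_f_centre and the x axis of board_top, either way round below 0.21 rad and angle between wedge_f_centre's own z axis and vertical below 0.045 rad) or (height (world z) of wedge_f_centre between 0.049 and 0.065 m and angle between the y axis of wedge_f_centre and the x axis of board_top, either way round below 0.21 rad and angle between wedge_f_top's own z axis and vertical below 0.045 rad) or (height (world z) of wedge_f_centre between 0.079 and 0.095 m and angle between the y axis of wedge_f_centre and the y axis of board_top, either way round below 0.21 rad and angle between wedge_f_centre's own z axis and vertical below 0.045 rad) or (height (world z) of wedge_f_centre between 0.109 and 0.125 m and angle between the y axis of wedge_f_centre and the y axis of board_top, either way round below 0.21 rad and angle between wedge_f_top's own z axis and vertical below 0.045 rad))) or (((height (world z) of wedge_a_centre between 0.019 and 0.035 m and angle between the y axis of wedge_a_centre and the y axis of board_top, either way round below 0.21 rad and angle between wedge_a_centre's own z axis and vertical below 0.045 rad) or (height (world z) of wedge_a_centre between 0.049 and 0.065 m and angle between the y axis of wedge_a_centre and the y axis of board_top, either way round below 0.21 rad and angle between wedge_a_top's own z axis and vertical below 0.045 rad) or (height (world z) of wedge_a_centre between 0.079 and 0.095 m and angle between the y axis of wedge_a_centre and the x axis of board_top, either way round below 0.21 rad and angle between wedge_a_centre's own z axis and vertical below 0.045 rad) or (height (world z) of wedge_a_centre between 0.109 and 0.125 m and angle between the y axis of wedge_a_centre and the x axis of board_top, either way round below 0.21 rad and angle between wedge_a_top's own z axis and vertical below 0.045 rad)) and ((height (world z) of wedge_b_centre between 0.019 and 0.035 m and angle between the y axis of wedge_b_centre and the y axis of board_top, either way round below 0.21 rad and angle between wedge_b_centre's own z axis and vertical below 0.045 rad) or (height (world z) of wedge_b_centre between 0.049 and 0.065 m and angle between the y axis of wedge_b_centre and the y axis of board_top, either way round below 0.21 rad and angle between wedge_b_top's own z axis and vertical below 0.045 rad) or (height (world z) of wedge_b_centre between 0.079 and 0.095 m and angle between the y axis of wedge_b_centre and the x axis of board_top, either way round below 0.21 rad and angle between wedge_b_centre's own z axis and vertical below 0.045 rad) or (height (world z) of wedge_b_centre between 0.109 and 0.125 m and angle between the y axis of wedge_b_centre and the x axis of board_top, either way round below 0.21 rad and angle between wedge_b_top's own z axis and vertical below 0.045 rad)) and ((height (world z) of wedge_d_centre between 0.019 and 0.035 m and angle between the y axis of wedge_d_centre and the y axis of board_top, either way round below 0.21 rad and angle between wedge_d_centre's own z axis and vertical below 0.045 rad) or (height (world z) of wedge_d_centre between 0.049 and 0.065 m and angle between the y axis of wedge_d_centre and the y axis of board_top, either way round below 0.21 rad and angle between wedge_d_top's own z axis and vertical below 0.045 rad) or (height (world z) of wedge_d_centre between 0.079 and 0.095 m and angle between the y axis of wedge_d_centre and the x axis of board_top, either way round below 0.21 rad and angle between wedge_d_centre's own z axis and vertical below 0.045 rad) or (height (world z) of wedge_d_centre between 0.109 and 0.125 m and angle between the y axis of wedge_d_centre and the x axis of board_top, either way round below 0.21 rad and angle between wedge_d_top's own z axis and vertical below 0.045 rad)) and ((height (world z) of wedge_f_centre between 0.019 and 0.035 m and angle between the y axis of wedge_f_centre and the y axis of board_top, either way round below 0.21 rad and angle between wedge_f_centre's own z axis and vertical below 0.045 rad) or (height (world z) of wedge_f_centre between 0.049 and 0.065 m and angle between the y axis of wedge_f_centre and the y axis of board_top, either way round below 0.21 rad and angle between wedge_f_top's own z axis and vertical below 0.045 rad) or (height (world z) of wedge_f_centre between 0.079 and 0.095 m and angle between the y axis of wedge_f_centre and the x axis of board_top, either way round below 0.21 rad and angle between wedge_f_centre's own z axis and vertical below 0.045 rad) or (height (world z) of wedge_f_centre between 0.109 and 0.125 m and angle between the y axis of wedge_f_centre and the x axis of board_top, either way round below 0.21 rad and angle between wedge_f_top's own z axis and vertical below 0.045 rad)))) and horizontal distance between each of wedge_a_centre, wedge_b_centre, wedge_d_centre, wedge_f_centre and board_top below 0.018 m and x of wedge_c_centre in the frame of scrap_tray between -0.08 and 0.08 m and y of wedge_c_centre in the frame of scrap_tray between -0.11 and 0.11 m and z of wedge_c_centre in the frame of scrap_tray between 0 and 0.06 m and x of wedge_e_centre in the frame of scrap_tray between -0.08 and 0.08 m and y of wedge_e_centre in the frame of scrap_tray between -0.11 and 0.11 m and z of wedge_e_centre in the frame of scrap_tray between 0 and 0.06 m and linear speed of each of wedge_a, wedge_b, wedge_c, wedge_d, wedge_e, wedge_f below 0.02 m/s and angular speed of each of wedge_a, wedge_b, wedge_c, wedge_d, wedge_e, wedge_f below 0.2 rad/s and angle between scrap_tray's own z axis and vertical below 0.05 rad); the robot touches nothing.
It fails at once if the filter can is knocked away (distance of filter_can from where it was at the start of the episode above 0.03 m).
It fails at once if the demand valve is knocked away (distance of demand_valve from where it was at the start of the episode above 0.03 m).
It fails at once if the white tin is knocked away (distance of grease_tin from where it was at the start of the episode above 0.03 m).
Of wedge_a, wedge_b, wedge_c, wedge_d, wedge_e, wedge_f only 5 to 6 are there at a start; the rules pass over those that are not, and their reading is None.
At some moment in a run one of scrap_tray, wedge_c, wedge_e may be knocked a few centimetres aside while the robot is not near it.
It also fails if it takes over 210 s, if anything falls off the work surface, if the arm or the gripper's body presses on something with over 40 N, if the wrist force passes 120 N, or if a joint passes its speed limit or range.

## Working session

There is one attempt and no reset: what is moved stays moved. The work goes in short steps, Python scripts to look and compute and a tool call to move; the robot and the scene stay as the last step left them, time stands still between calls to the robot, and variables do not carry over. Pictures are saved under pics/ and viewed, and the job is handed in when it is done.

Besides the shell and the picture viewer there is one more tool, called after "Request:" in YAML: its name, and indented under it one key for each argument. step_arm: Moves the arm, as the interface text tells. Its arguments: {"type":"object","properties":{"rows":{"type":"array"},"force":{"type":"number"}},"required":["rows"]}

```bash
mkdir -p pics; ls; cat > h.py <<'E'
import numpy as np, cv2
from rig import r, vision, order
def grab(n):
    p,d=vision.grab_frame(n); return p,d
def save(p,f,s=None):
    cv2.imwrite('pics/'+f,cv2.cvtColor(p,cv2.COLOR_RGB2BGR))
E
python3 - <<'E'
from h import *
for n in ('side','top'):
    p,d=grab(n); save(p,n+'0.png'); np.savez('/tmp/%s0.npz'%n,p=p,d=d)
    print(vision.camera_info(n))
s=r.sense(); print(s, r.grip_point_offset)
E
```

```text
pics
{'K': array([[380.39240622,   0.        , 255.39745868],
       [  0.        , 380.39240622, 190.45165198],
       [  0.        ,   0.        ,   1.        ]]), 'origin': array([440.47987724, 880.95415376, 661.04974936]), 'attitude': array([-2.19467678, -0.00828536, -2.97937953])}
{'K': array([[373.89717236,   0.        , 254.82693209],
       [  0.        , 373.89717236, 193.30918281],
       [  0.        ,   0.        ,   1.        ]]), 'origin': array([ 409.09488022,   56.32995089, 1305.17516412]), 'attitude': array([-3.01465235, -0.01654251, -1.57839996])}
{'clock': 0.1, 'qpos': array([-1.14539559e+00,  3.53551684e-01,  1.63409622e+00,  1.32278963e-06,
        1.15520454e+00, -2.36909616e-03]), 'qvel': array([-0.00115409, -0.0013159 , -0.00347633, -0.00064695,  0.00017971,
       -0.00076094]), 'joint_efforts': array([ 9.41193975e-04, -6.06360626e+01, -3.42821324e+01, -5.75951822e-05,
        4.05794606e-03,  2.43952911e-05]), 'eef_pos': array([ 259.09517614, -568.23482552,  203.4381707 ]), 'tcp_rot': array([3.13826347, 1.56953653, 1.99523644]), 'contact_force': array([ 0.29313004, -0.21665576,  0.45623375]), 'wrist_torque': array([-0.03037655, -0.04339851,  0.04360519]), 'opening': 0.9963061686206203} -18.700000000000003
```

View pics/side0.png

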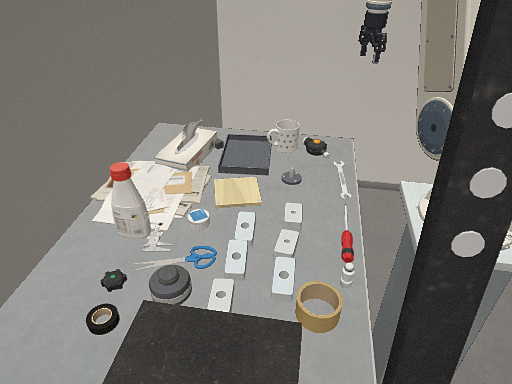

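View pics/top0.png

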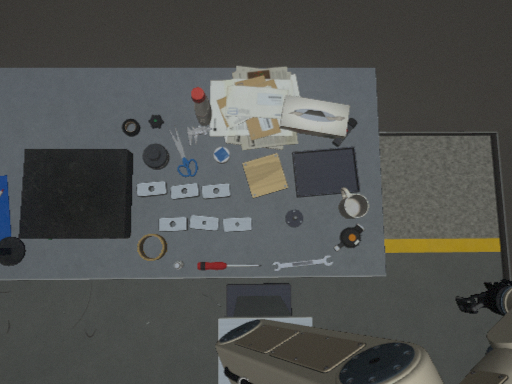

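```bash
cat >> h.py <<'E'
from scipy.spatial.transform import Rotation as Rn
def cam(n):
    c=vision.camera_info(n); return c['K'],np.array(c['origin']),Rn.from_euler('xyz',c['attitude']).as_matrix()
def ray(n,uv,z):
    K,o,R=cam(n); uv=np.atleast_2d(uv).astype(float)
    d=np.c_[(uv[:,0]-K[0,2])/K[0,0],(uv[:,1]-K[1,2])/K[1,1],np.ones(len(uv))]@R.T
    return o+d*((np.atleast_1d(z)-o[2])/d[:,2])[:,None]
def proj(n,P):
    K,o,R=cam(n); c=(np.atleast_2d(P)-o)@R
    return np.c_[c[:,0]/c[:,2]*K[0,0]+K[0,2],c[:,1]/c[:,2]*K[1,1]+K[1,2]]
def cloud(n,d):
    K,o,R=cam(n); v,u=np.indices(d.shape)
    c=np.stack([(u-K[0,2])/K[0,0]*d,(v-K[1,2])/K[1,1]*d,d],-1)
    return c@R.T+o
E
python3 - <<'E'
from h import *
D=np.load('/tmp/top0.npz');p,d=D['p'],D['d']
save(cv2.resize(p[140:255,125:385],None,fx=3,fy=3,interpolation=cv2.INTER_CUBIC),'topz.png')
D2=np.load('/tmp/side0.npz');p2=D2['p']
save(cv2.resize(p2[125:320,190:350],None,fx=3,fy=3,interpolation=cv2.INTER_CUBIC),'sidez.png')
W=cloud('top',d)
print('bench z',np.nanmedian(W[100:130,150:180,2][d[100:130,150:180]>0]), W[165:200:3,140:230:6,2].round(0))
hsv=cv2.cvtColor(p,cv2.COLOR_RGB2HSV); print(hsv[189,150],hsv[225,165],p[189,145],p[240,100])
E
```

```text
bench z 0.9080278296668212 [[-1. -2. 47. 43. 24. -3. -2.  9. 10.  0.  2.  4. -0.  2. -1.]
 [-0.  0. 25. 28. -1. -1. -5. -7. 11.  1. -2. -1.  0. -3.  2.]
 [ 1.  2.  4. -1.  0.  2. -0.  1.  8. -0.  2.  1. -5. -0.  3.]
 [-2.  3. -1. -1.  0.  5. -5.  5. 12.  6.  2.  2. -1. -1.  1.]
 [ 0. -9. -7.  1. -1. -1.  2. -5. -0. -1.  1. -2.  6.  2. -0.]
 [-1. -2. -0.  2. -1. -3. -4. -3.  2.  1. -1. -1.  0.  1. -2.]
 [36. 35. 30. 25. 22. -4.  5. -2.  1. 37. -5. -2.  2. -0.  1.]
 [36. 33. 19. 27. 25.  6. 20. 28. 29. 34.  0. 29. 29. 29. 33.]
 [31. 34. -3. 25. 24. 20. 24. 21. 30. 36.  4. 25. 26. 28. 32.]
 [36. 28. 23. 27. 24.  7. 27.  5. 32. 33.  1. 24. 29. 32. 30.]
 [29. 34. 24. 10.  1. -1. 24. 31. 32. 35.  0. 22. 30. 29. 35.]
 [-1.  2. -4. -0.  2. -1. 27. 11. -2. -1.  5. 24. 12. -0. -3.]]
[105  15  69] [ 99  26 158] [145 156 163] [ 92 100 102]
```

View pics/topz.png

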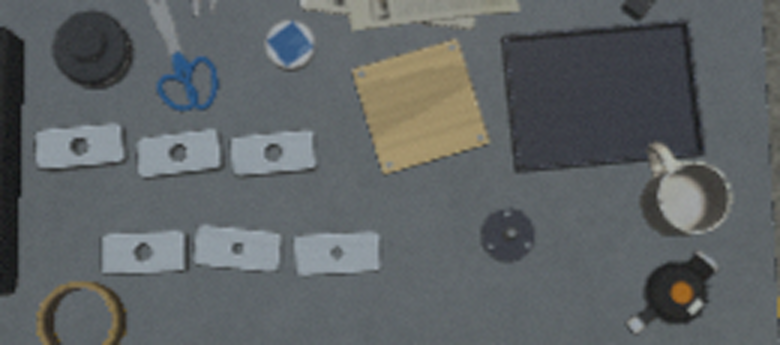

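View pics/sidez.png

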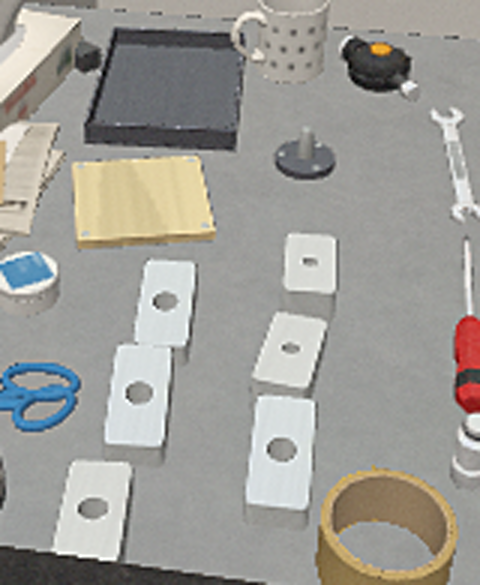

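```bash
cat >> h.py <<'E'
def wedges(p,d,lo=120):
    hsv=cv2.cvtColor(p,cv2.COLOR_RGB2HSV)
    m=((hsv[...,1]<45)&(hsv[...,2]>lo)).astype(np.uint8)
    m=cv2.morphologyEx(m,cv2.MORPH_OPEN,np.ones((3,3),np.uint8))
    cs,_=cv2.findContours(m,cv2.RETR_EXTERNAL,cv2.CHAIN_APPROX_NONE)
    W=cloud('top',d); out=[]
    for c in cs:
        a=cv2.contourArea(c)
        if not 180<a<600: continue
        rc=cv2.minAreaRect(c); w,h=sorted(rc[1])
        if not(9<w<20 and 22<h<40): continue
        fm=np.zeros(m.shape,np.uint8); cv2.drawContours(fm,[c],-1,1,-1)
        P=W[(fm>0)&(d>0)&(W[...,2]>15)&(W[...,2]<50)]
        box=ray('top',cv2.boxPoints(rc),30)
        # long axis
        e=[box[1]-box[0],box[2]-box[1]]; L=max(e,key=np.linalg.norm); S=min(e,key=np.linalg.norm)
        u=L/np.linalg.norm(L); cen=box.mean(0)
        # bore: darkness centroid inside the eroded region
        f2=cv2.erode(fm,np.ones((5,5),np.uint8))>0
        g=cv2.cvtColor(p,cv2.COLOR_RGB2GRAY).astype(float)
        med=np.median(g[f2]); wgt=np.clip(med-g-12,0,None)*f2
        vv,uu=np.nonzero(wgt>0); ww=wgt[vv,uu]
        bc=np.array([(uu*ww).sum(),(vv*ww).sum()])/ww.sum() if ww.sum()>0 else np.array([0,0])
        bw=ray('top',bc,25)[0]
        q=(P-cen)@u; s=np.polyfit(q,P[:,2],1)[0]
        if s<0:u=-u
        out.append(dict(px=rc[0],cen=cen[:2],bore=bw[:2],yaw=np.arctan2(u[1],u[0]),slope=s,zc=np.median(P[:,2]),L=np.linalg.norm(L),S=np.linalg.norm(S),bw=ww.sum()/med))
    return out
E
python3 - <<'E'
from h import *
D=np.load('/tmp/top0.npz');p,d=D['p'],D['d']
for w in wedges(p,d): print({k:np.round(v,2) for k,v in w.items()})
hsv=cv2.cvtColor(p,cv2.COLOR_RGB2HSV)
m=((hsv[...,0]>10)&(hsv[...,0]<30)&(hsv[...,1]>60)&(hsv[...,2]>100)).astype(np.uint8)[150:200,240:292]
cs,_=cv2.findContours(m,cv2.RETR_EXTERNAL,cv2.CHAIN_APPROX_NONE);c=max(cs,key=cv2.contourArea)+[240,150]
rc=cv2.minAreaRect(c);b=ray('top',cv2.boxPoints(rc),12);print('board',rc,b.round(1),b.mean(0).round(1),np.linalg.norm(b[1]-b[0]),np.arctan2(*(b[1]-b[0])[1::-1]))
# gauge
g=cv2.cvtColor(p,cv2.COLOR_RGB2GRAY)
m=(g[200:240,275:315]<75).astype(np.uint8)
cs,_=cv2.findContours(m,cv2.RETR_EXTERNAL,cv2.CHAIN_APPROX_NONE);c=max(cs,key=cv2.contourArea)+[275,200]
e=cv2.fitEllipse(c); print('disc',e,ray('top',e[0],8).round(1))
m=(g[150:200,290:360]<62).astype(np.uint8)
cs,_=cv2.findContours(m,cv2.RETR_EXTERNAL,cv2.CHAIN_APPROX_NONE);c=max(cs,key=cv2.contourArea)+[290,150]
rc=cv2.minAreaRect(c);b=ray('top',cv2.boxPoints(rc),15);print('tray',rc,b.round(1),b.mean(0).round(1))
print(g[204:232,280:310])
E
```

```text
Traceback (most recent call last):
  File "h.py", line 45, in wedges
    q=(P-cen)@u; s=np.polyfit(q,P[:,2],1)[0]
                   ~~~~~~~~~~^^^^^^^^^^^^
TypeError: expected non-empty vector for x
```

```bash
sed -i "s/^        box=ray('top',cv2/        if len(P)<100: continue\n        box=ray('top',cv2/" h.py
python3 - <<'E'
from h import *
D=np.load('/tmp/top0.npz');p,d=D['p'],D['d']
for w in wedges(p,d): print({k:np.round(v,2).tolist() for k,v in w.items()})
hsv=cv2.cvtColor(p,cv2.COLOR_RGB2HSV)
m=((hsv[...,0]>10)&(hsv[...,0]<30)&(hsv[...,1]>60)&(hsv[...,2]>100)).astype(np.uint8)[150:200,240:292]
cs,_=cv2.findContours(m,cv2.RETR_EXTERNAL,cv2.CHAIN_APPROX_NONE);c=max(cs,key=cv2.contourArea)+[240,150]
rc=cv2.minAreaRect(c);b=ray('top',cv2.boxPoints(rc),12);print('board',rc,b.round(1),b.mean(0).round(1),np.linalg.norm(b[1]-b[0]),np.arctan2(*(b[1]-b[0])[1::-1]))
# gauge
g=cv2.cvtColor(p,cv2.COLOR_RGB2GRAY)
m=(g[200:240,275:315]<75).astype(np.uint8)
cs,_=cv2.findContours(m,cv2.RETR_EXTERNAL,cv2.CHAIN_APPROX_NONE);c=max(cs,key=cv2.contourArea)+[275,200]
e=cv2.fitEllipse(c); print('disc',e,ray('top',e[0],8).round(1))
m=(g[150:200,290:360]<62).astype(np.uint8)
cs,_=cv2.findContours(m,cv2.RETR_EXTERNAL,cv2.CHAIN_APPROX_NONE);c=max(cs,key=cv2.contourArea)+[290,150]
rc=cv2.minAreaRect(c);b=ray('top',cv2.boxPoints(rc),15);print('tray',rc,b.round(1),b.mean(0).round(1))
for row in g[206:230,282:308]: print(*row)
for row in g[216:234,222:255]: print(*row)
E
```

```text
{'px': [236.82, 223.92], 'cen': [467.15, 96.0], 'bore': [468.09, 96.34], 'yaw': 1.62, 'slope': -0.12, 'zc': 28.94, 'L': 95.16, 'S': 44.48, 'bw': 3.39}
{'px': [172.0, 223.5], 'cen': [470.08, 315.67], 'bore': [470.63, 316.93], 'yaw': -1.58, 'slope': 0.14, 'zc': 29.12, 'L': 88.05, 'S': 44.03, 'bw': 9.73}
{'px': [203.66, 222.29], 'cen': [473.46, 208.6], 'bore': [473.92, 209.33], 'yaw': 1.47, 'slope': -0.13, 'zc': 29.49, 'L': 95.81, 'S': 44.46, 'bw': 4.18}
{'px': [215.29, 190.47], 'cen': [582.33, 169.75], 'bore': [584.33, 169.44], 'yaw': -1.47, 'slope': 0.12, 'zc': 29.39, 'L': 94.01, 'S': 44.56, 'bw': 9.25}
{'px': [183.87, 190.45], 'cen': [582.96, 277.37], 'bore': [584.5, 278.91], 'yaw': -1.45, 'slope': 0.12, 'zc': 29.34, 'L': 92.88, 'S': 44.4, 'bw': 10.06}
{'px': [150.77, 188.22], 'cen': [591.29, 390.63], 'bore': [592.5, 392.31], 'yaw': 1.67, 'slope': -0.13, 'zc': 29.0, 'L': 97.37, 'S': 44.3, 'bw': 11.22}
board ((264.7523193359375, 175.17434692382812), (36.20583724975586, 36.97209548950195), 73.3007583618164) [[681.3  78.6  12. ]
 [719.1 -46.8  12. ]
 [594.9 -81.4  12. ]
 [558.2  42.8  1
[... 4072 characters left out ...]
 157 154 155 154 153 154 153 154 153 153 151 154 152 154 154 155 127 104 100 102
99 104 142 156 155 156 153 154 154 155 153 154 154 154 155 156 159 155 157 156 158 153 154 150 147 147 145 146 155 116 95 101 100
98 93 134 151 153 151 148 150 147 147 147 142 143 143 143 148 150 151 149 152 151 144 137 126 113 104 99 93 83 94 101 104 101
99 93 117 130 140 139 126 110 105 102 100 88 78 78 79 77 76 75 86 92 90 92 98 101 102 101 103 103 101 99 102 101 99
99 98 100 100 94 93 99 99 99 101 105 103 102 101 101 101 100 102 104 105 103 103 102 100 101 101 103 100 101 103 102 99 101
97 99 97 101 103 100 100 99 100 105 102 104 102 102 102 102 102 100 104 102 101 99 102 99 103 102 103 101 102 102 103 99 98
```

```bash
cat >> h.py <<'E'
def Rcur(): return Rn.from_euler('xyz',r.sense()['tcp_rot']).as_matrix()
def tool(yaw,tilt=0.0,flip=False):
    """tool matrix gripping a wedge whose thick end is toward yaw; tilt>0 raises the thin end (wedge rotated so thin end up)"""
    u=np.array([np.cos(yaw),np.sin(yaw),0]); p=np.array([-u[1],u[0],0])
    # rotation: wedge u axis dips: up n = cos z + sin u
    n=np.array([0,0,np.cos(tilt)])+np.sin(tilt)*u
    x=-n; z=p*(-1 if flip else 1); return np.c_[x,np.cross(z,x),z], n
def plan(pos,Rt,n=8):
    s=r.sense(); R=Rcur(); d=np.array(pos)-s['eef_pos']
    w=Rn.from_matrix(Rt@R.T).as_rotvec()
    print('shift',d.round(1),'rot',w.round(3),'|rot|',np.linalg.norm(w).round(2),'dist',np.linalg.norm(d).round(0))
    return d,w
def st():
    s=r.sense(); print('t',round(s['clock'],2),'eef',s['eef_pos'].round(1),'q',s['qpos'].round(2),'F',s['contact_force'].round(1),'T',s['wrist_torque'].round(2),'op',round(s['opening']*85.4,1))
E
python3 - <<'E'
from h import *
st(); print(Rcur().round(3))
for f in (0,1): plan([583.5,169.2,160],tool(-1.47,0,f)[0])
for z in (34,38,42): print(ray('top',(295.05,217.05),z))
print(ray('top',[(293.6,218.1)],7))
D=np.load('/tmp/top0.npz');p=D['p']
print(ray('top',[(297,152.5),(354.5,147.5),(359,191.5),(297,197)],26))
save(cv2.resize(p[135:235,280:380],None,fx=6,fy=6,interpolation=cv2.INTER_CUBIC),'tray0.png')
E
```

```text
t 0.1 eef [ 259.1 -568.2  203.4] q [-1.15  0.35  1.63  0.    1.16 -0.  ] F [ 0.3 -0.2  0.5] T [-0.03 -0.04  0.04] op 85.1
[[-0.001  0.91   0.415]
 [ 0.001  0.415 -0.91 ]
 [-1.     0.    -0.001]]
shift [324.4 737.4 -43.4] rot [-1.000e-03 -1.000e-03  1.244e+00] |rot| 1.24 dist 807.0
shift [324.4 737.4 -43.4] rot [-1.000e-03  1.000e-03 -1.898e+00] |rot| 1.9 dist 807.0
[[ 488.91235157 -102.34456901   34.        ]]
[[ 488.66119037 -101.84526875   38.        ]]
[[ 488.41002916 -101.3459685    42.        ]]
[[ 486.99008479 -100.5856875     7.        ]]
[[ 715.58171707 -114.9978619    26.        ]
 [ 732.8376432  -318.21341252   26.        ]
 [ 576.54831334 -327.40460582   26.        ]
 [ 558.56665754 -111.55700399   26.        ]]
```

View pics/tray0.png

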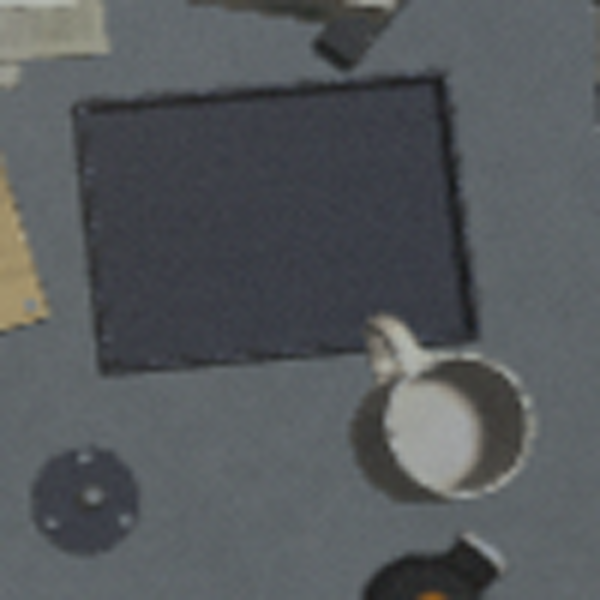

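Request:
step_arm:
  rows:
    - [22,50,-3,0,0,0.08,85]
    - [44,100,-6,0,0,0.16,85]
    - [66,150,-9,0,0,0.24,85]
    - [88,200,-12,0,0,0.32,85]
    - [110,250,-15,0,0,0.4,85]
    - [133,302,-18,0,0,0.48,85]
    - [156,354,-21,0,0,0.56,85]
    - [179,406,-24,0,0,0.64,85]
  force: 60

```text
clock: 1.1
eef_pos: [438.5, -160.5, 179.3]
tcp_rot: [3.115, 1.57, 2.614]
contact_force: [0.3, 0.9, 0.3]
opening: 0.995
```

```bash
python3 - <<'E'
from h import *
st(); plan([583.5,169.2,100],tool(-1.47,0,0)[0])
E
```

```text
t 1.1 eef [ 438.5 -160.5  179.3] q [-0.35  0.13  1.99  0.    1.02  0.15] F [0.3 0.9 0.3] T [ 0.   -0.04 -0.  ] op 85.0
shift [145.  329.7 -79.3] rot [-0.    -0.001  0.601] |rot| 0.6 dist 369.0
```

Request:
step_arm:
  rows:
    - [21,47,-8,0,0,0.09,85]
    - [42,94,-16,0,0,0.18,85]
    - [63,141,-24,0,0,0.27,85]
    - [84,188,-34,0,0,0.36,85]
    - [105,236,-46,0,0,0.45,85]
    - [126,286,-60,0,0,0.54,85]
    - [145,330,-79,0,0,0.601,85]
    - [145,330,-79,0,0,0.601,85]

```text
clock: 2.1
eef_pos: [583.3, 172.1, 98.4]
tcp_rot: [3.131, 1.568, -3.048]
contact_force: [-0.2, -1.0, 0.3]
opening: 0.997
```

```bash
python3 - <<'E'
from h import *
p,d=grab('side'); save(p,'s1.png'); st(); plan([583.5,169.2,2],tool(-1.47,0,0)[0])
E
```

```text
t 2.15 eef [582.8 170.5  99. ] q [0.28 0.44 1.76 0.   0.94 0.18] F [ 0.5 -1.5 -1.2] T [ 0.03  0.03 -0.04] op 85.5
shift [  0.7  -1.3 -97. ] rot [ 0.001 -0.003 -0.002] |rot| 0.0 dist 97.0
```

View pics/s1.png

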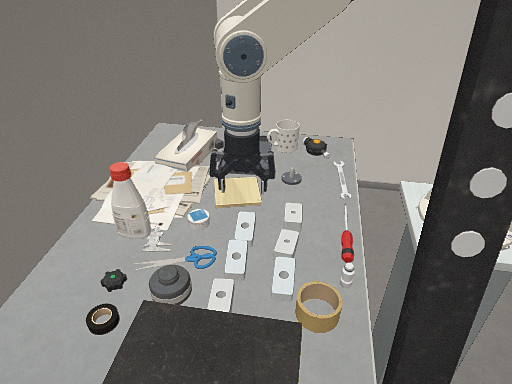

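Request:
step_arm:
  rows:
    - [0.5,-1,-40,0,0,0,85]
    - [0.5,-1,-75,0,0,0,85]
    - [0.5,-1,-97,0,0,0,85]
    - [0.5,-1,-97,0,0,0,85]
    - [0.5,-1,-97,0,0,0,40]
    - [0.5,-1,-97,0,0,0,40]
    - [0.5,-1,-97,0,0,0,40]
    - [0.5,-1,-97,0,0,0,40]

```text
clock: 3.15
eef_pos: [583.5, 169.6, 2.5]
tcp_rot: [-2.994, 1.568, -2.891]
contact_force: [-0.4, -0.4, 0.3]
opening: 0.465
```

```bash
python3 - <<'E'
from h import *
p,d=grab('side'); save(cv2.resize(p[130:290,180:340],None,fx=3.5,fy=3.5,interpolation=cv2.INTER_CUBIC),'s2.png'); st(); plan([488,-101.3,55],tool(-1.47,0,0)[0])
E
```

```text
t 3.2 eef [583.5 169.6   2.4] q [0.28 0.58 1.8  0.   0.76 0.18] F [ 0.3 -0.7 -0.6] T [-0.03 -0.02  0.03] op 40.0
shift [ -95.5 -270.9   52.6] rot [ 0.001 -0.003 -0.002] |rot| 0.0 dist 292.0
```

View pics/s2.png

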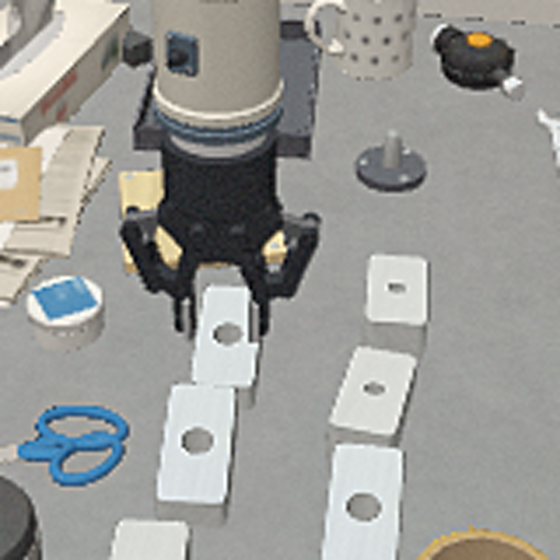

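Request:
step_arm:
  rows:
    - [0,0,0,0,0,0,30]
    - [0,0,0,0,0,0,30]
    - [0,0,0,0,0,0,30]
    - [0,0,0,0,0,0,30]
    - [0,0,0,0,0,0,30]
    - [0,0,0,0,0,0,30]
    - [0,0,0,0,0,0,30]
    - [0,0,0,0,0,0,30]

```text
clock: 4.2
eef_pos: [583.7, 169.7, 2.8]
tcp_rot: [-3.032, 1.568, -2.929]
contact_force: [-1.7, 0.3, 6.6]
opening: 0.351
```

```bash
python3 - <<'E'
from h import *
p,d=grab('side'); save(cv2.resize(p[130:290,180:340],None,fx=3.5,fy=3.5,interpolation=cv2.INTER_CUBIC),'s3.png'); st(); 
print(proj('side',[[583.5,169.6,2.4],[583.5,169.6,30],[606,169.6,2],[560,169.6,2]]))
E
```

```text
t 4.25 eef [583.7 169.7   2.8] q [0.28 0.58 1.8  0.   0.77 0.18] F [-0.9  0.7  6.8] T [0.01 0.21 0.  ] op 30.2
[[243.00117241 233.7515537 ]
 [242.88322342 225.57768777]
 [234.38706536 232.85628466]
 [252.05544    234.93105786]]
```

View pics/s3.png

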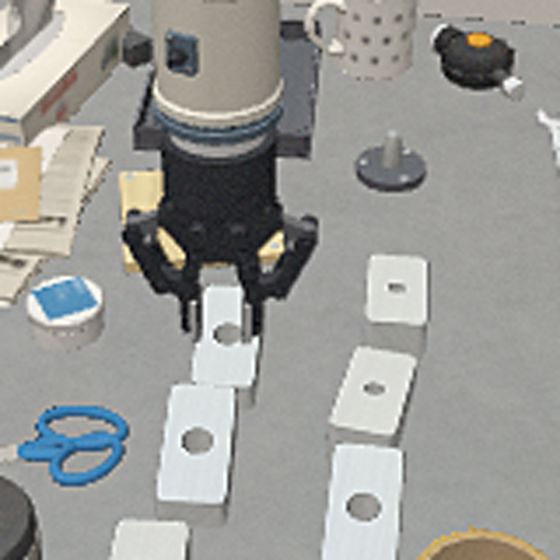

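```bash
python3 - <<'E'
from h import *
p,d=grab('side'); W=cloud('side',d)
save(cv2.resize(p[195:245,215:275],None,fx=10,fy=10,interpolation=cv2.INTER_NEAREST),'s4.png')
for v in range(205,238,2): print(v,[tuple(W[v,u].round(0).astype(int)) for u in (229,233,235,251,253,255)])
E
```

```text
205 [(np.int64(643), np.int64(64), np.int64(7)), (np.int64(603), np.int64(189), np.int64(108)), (np.int64(599), np.int64(185), np.int64(105)), (np.int64(561), np.int64(183), np.int64(109)), (np.int64(558), np.int64(169), np.int64(99)), (np.int64(573), np.int64(44), np.int64(0))]
207 [(np.int64(617), np.int64(169), np.int64(85)), (np.int64(603), np.int64(188), np.int64(101)), (np.int64(598), np.int64(187), np.int64(101)), (np.int64(560), np.int64(186), np.int64(105)), (np.int64(557), np.int64(173), np.int64(96)), (np.int64(572), np.int64(53), np.int64(0))]
209 [(np.int64(615), np.int64(179), np.int64(87)), (np.int64(604), np.int64(186), np.int64(93)), (np.int64(599), np.int64(186), np.int64(94)), (np.int64(560), np.int64(185), np.int64(98)), (np.int64(557), np.int64(178), np.int64(93)), (np.int64(554), np.int64(165), np.int64(83))]
211 [(np.int64(615), np.int64(180), np.int64(81)), (np.int64(604), np.int64(184), np.int64(86)), (np.int64(600), np.int64(183), np.int64(85)), (np.int64(561), np.int64(181), np.int64(89)), (np.int64(556), np.int64(180), np.int64(89)), (np.int64(553), np.int
[... 2956 characters left out ...]
(26)), (np.int64(559), np.int64(189), np.int64(26)), (np.int64(554), np.int64(189), np.int64(27)), (np.int64(554), np.int64(159), np.int64(0))]
235 [(np.int64(619), np.int64(177), np.int64(-1)), (np.int64(608), np.int64(177), np.int64(1)), (np.int64(597), np.int64(202), np.int64(26)), (np.int64(558), np.int64(196), np.int64(26)), (np.int64(555), np.int64(187), np.int64(18)), (np.int64(553), np.int64(167), np.int64(1))]
237 [(np.int64(616), np.int64(187), np.int64(2)), (np.int64(607), np.int64(184), np.int64(1)), (np.int64(596), np.int64(209), np.int64(25)), (np.int64(557), np.int64(204), np.int64(26)), (np.int64(555), np.int64(187), np.int64(12)), (np.int64(552), np.int64(175), np.int64(1))]
```

View pics/s4.png

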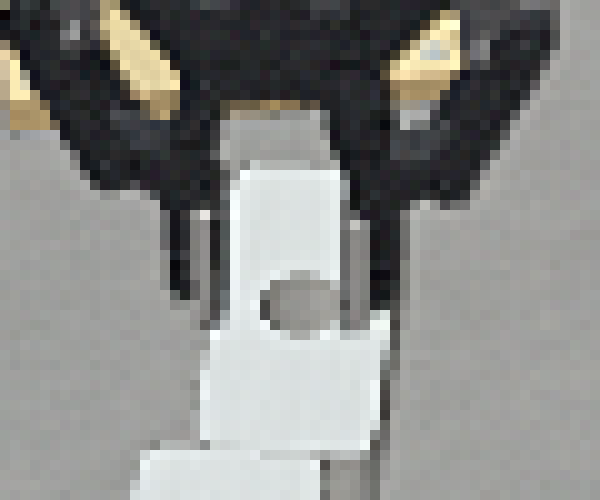

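Request:
step_arm:
  rows:
    - [0,0,10,0,0,0,85]
    - [0,0,10,0,0,0,85]
    - [0,0,10,0,0,0,85]
    - [0,0,10,0,0,0,85]
    - [0,0,0,0,0,0,85]
    - [0,0,-5,0,0,0,85]
    - [0,0,-12,0,0,0,85]
    - [0,0,-12,0,0,0,85]

```text
clock: 5.3
eef_pos: [583.1, 169.6, -10.1]
tcp_rot: [-3.007, 1.567, -2.904]
contact_force: [0.5, -0.8, -0.1]
opening: 0.997
```

```bash
python3 - <<'E'
from h import *
p,d=grab('side'); W=cloud('side',d); st()
save(cv2.resize(p[185:245,205:285],None,fx=9,fy=9,interpolation=cv2.INTER_NEAREST),'s5.png')
E
```

```text
t 5.35 eef [583.4 169.6  -9.6] q [0.28 0.59 1.81 0.   0.74 0.18] F [ 0.3 -0.6  0.7] T [-0.01 -0.03  0.02] op 84.9
```

View pics/s5.png

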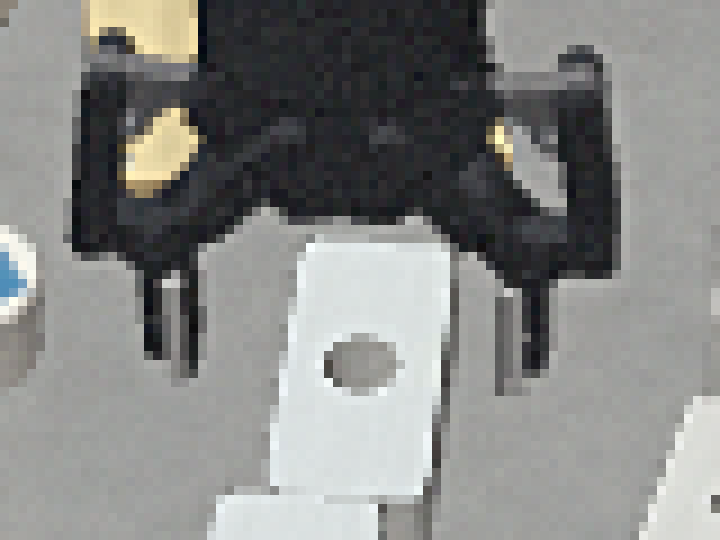

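Request:
step_arm:
  rows:
    - [0,0,-6,0,0,0,85]
    - [0,0,-12,0,0,0,85]
    - [0,0,-12,0,0,0,50]
    - [0,0,-12,0,0,0,40]
    - [0,0,-12,0,0,0,40]
    - [0,0,-12,0,0,0,40]
    - [0,0,-12,0,0,0,40]
    - [0,0,-12,0,0,0,40]

```text
clock: 6.35
eef_pos: [583.5, 169.7, -21.4]
tcp_rot: [-3.021, 1.568, -2.919]
contact_force: [-1.8, 1.0, 4.8]
opening: 0.524
```

```bash
python3 - <<'E'
from h import *
p,d=grab('side'); W=cloud('side',d); st()
save(cv2.resize(p[185:245,205:285],None,fx=9,fy=9,interpolation=cv2.INTER_NEAREST),'s6.png')
plan([488,-101.3,45],tool(-1.47,0,0)[0])
E
```

```text
t 6.4 eef [583.5 169.7 -21.4] q [0.28 0.61 1.81 0.   0.72 0.18] F [-1.3 -0.1  5.5] T [-0.08  0.45 -0.01] op 44.9
shift [ -95.5 -271.    66.4] rot [ 0.001 -0.003 -0.002] |rot| 0.0 dist 295.0
```

View pics/s6.png

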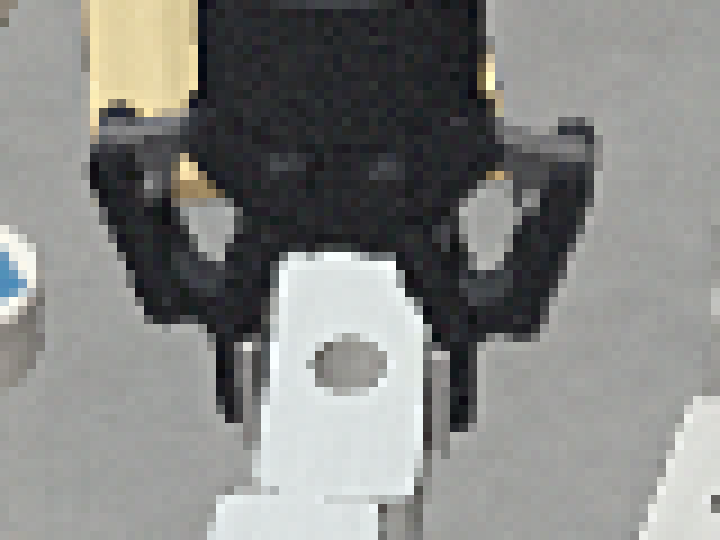

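Request:
step_arm:
  rows:
    - [0,0,30,0,0,0,40]
    - [-10,-28,64,0,0,0,40]
    - [-29,-82,66,0,0,0,40]
    - [-48,-136,66,0,0,0,40]
    - [-67,-190,66,0,0,0,40]
    - [-86,-244,66,0,0,0,40]
    - [-95.5,-270.7,66,0,0,0,40]
    - [-95.5,-270.7,66,0,0,0,40]

```text
clock: 7.4
eef_pos: [487.1, -102.6, 44.4]
tcp_rot: [-3.042, 1.567, -2.942]
contact_force: [0.6, 0.4, -3.2]
opening: 0.524
```

```bash
python3 - <<'E'
from h import *
p,d=grab('side'); W=cloud('side',d); st()
save(cv2.resize(p[120:210,245:345],None,fx=7,fy=7,interpolation=cv2.INTER_CUBIC),'s7.png')
plan([488,-101.3,45],tool(-1.47,0,0)[0])
print(proj('side',[[488,-101,42],[488,-101,63]]))
E
```

```text
t 7.45 eef [ 487.7 -101.6   44.4] q [-0.21  0.38  2.03 -0.    0.74 -0.31] F [-0.3  0.2 -3.1] T [-0.03  0.01  0.02] op 44.8
shift [0.3 0.3 0.6] rot [ 0.    -0.003  0.   ] |rot| 0.0 dist 1.0
[[290.49486131 168.24088212]
 [290.92959455 162.32857078]]
```

View pics/s7.png

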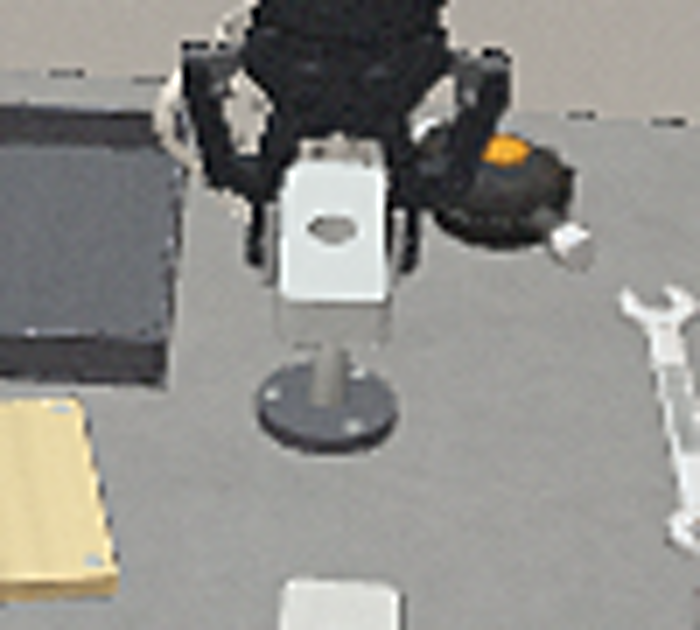

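Request:
step_arm:
  rows:
    - [0.3,0.5,-10,0,0,0,40]
    - [0.3,0.5,-20,0,0,0,40]
    - [0.3,0.5,-27,0,0,0,40]
    - [0.3,0.5,-30,0,0,0,40]
    - [0.3,0.5,-32,0,0,0,40]
    - [0.3,0.5,-34,0,0,0,40]
    - [0.3,0.5,-36,0,0,0,40]
    - [0.3,0.5,-36,0,0,0,40]

```text
clock: 8.45
eef_pos: [486.7, -101.0, 8.0]
tcp_rot: [3.085, 1.566, -3.098]
contact_force: [-4.9, -1.4, -4.1]
opening: 0.528
```

Request:
step_arm:
  rows:
    - [-1,0,-2,0,0,0,40]
    - [-1.5,0,-5,0,0,0,40]
    - [-1.5,0,-10,0,0,0,40]
    - [-1.5,0,-14,0,0,0,40]
    - [-1.5,0,-17,0,0,0,40]
    - [-1.5,0,-18,0,0,0,40]
    - [-1.5,0,-18,0,0,0,40]
    - [-1.5,0,-18,0,0,0,40]

```text
clock: 9.45
eef_pos: [485.3, -101.1, -9.9]
tcp_rot: [3.101, 1.566, -3.082]
contact_force: [0.1, -1.0, -3.2]
opening: 0.528
```

```bash
python3 - <<'E'
from h import *
st()
E
```

```text
t 9.45 eef [ 485.3 -101.1   -9.9] q [-0.21  0.48  2.05 -0.    0.62 -0.31] F [ 0.1 -1.  -3.2] T [-0.01 -0.01  0.02] op 45.1
```

Request:
step_arm:
  rows:
    - [0,0,40,0,0,0,40]
    - [10,7,55,0,0,0.02,40]
    - [50,33,55,0,0,0.06,40]
    - [95,63,55,0,0,0.11,40]
    - [140,92,52,0,0,0.16,40]
    - [151.5,99.5,30,0,0,0.182,40]
    - [151.5,99.5,14,0,0,0.182,40]
    - [151.5,99.5,6,0,0,0.182,40]

```text
clock: 10.45
eef_pos: [634.9, -2.0, -5.3]
tcp_rot: [3.024, 1.563, -2.977]
contact_force: [-0.1, -1.0, -2.5]
opening: 0.526
```

```bash
python3 - <<'E'
from h import *
st(); plan([636.5,-1.7,-8.9],tool(-1.288,0,0)[0])
p,d=grab('side'); save(cv2.resize(p[130:230,190:310],None,fx=6,fy=6,interpolation=cv2.INTER_CUBIC),'s8.png')
E
```

```text
t 10.45 eef [634.9  -2.   -5.3] q [-0.    0.62  1.74 -0.    0.79 -0.29] F [-0.1 -1.  -2.5] T [-0.05  0.03 -0.02] op 45.0
shift [ 1.6  0.3 -3.6] rot [ 0.001 -0.008  0.001] |rot| 0.01 dist 4.0
```

View pics/s8.png

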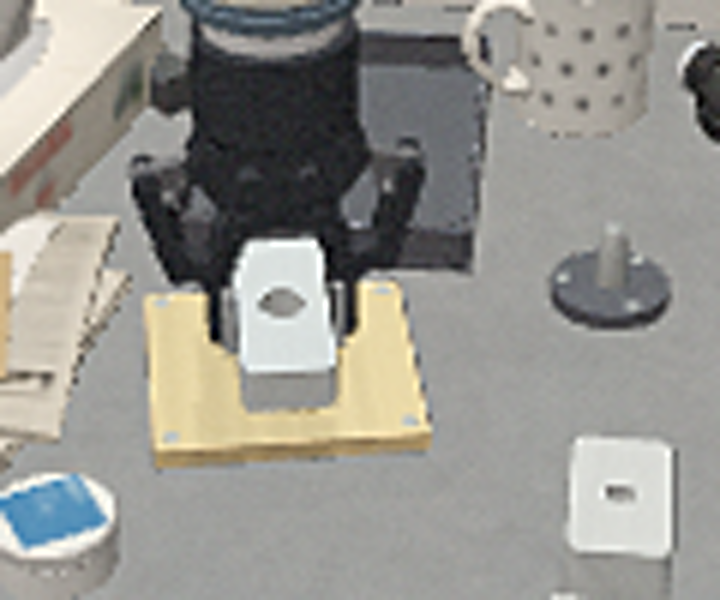

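Request:
step_arm:
  rows:
    - [1.6,0.3,-2,0,-0.008,0,40]
    - [1.6,0.3,-3.2,0,-0.008,0,40]
    - [1.6,0.3,-3.2,0,-0.008,0,60]
    - [1.6,0.3,-3.2,0,-0.008,0,75]
    - [1.6,0.3,-3.2,0,-0.008,0,85]
    - [1.6,0.3,10,0,-0.008,0,85]
    - [1.6,0.3,50,0,-0.008,0,85]
    - [1.6,0.3,100,0,-0.008,0,85]

```text
clock: 11.5
eef_pos: [635.6, -1.8, 95.3]
tcp_rot: [-2.8, 1.569, -2.519]
contact_force: [1.4, 0.5, -0.5]
opening: 0.997
```

```bash
python3 - <<'E'
from h import *
st(); plan([591.0,391.7,75],tool(1.67,0,1)[0])
E
```

```text
t 11.5 eef [635.6  -1.8  95.3] q [-0.    0.48  1.7  -0.    0.96 -0.29] F [ 1.4  0.5 -0.5] T [-0.02  0.03 -0.08] op 85.1
shift [-44.6 393.5 -20.3] rot [ 0.001 -0.002 -0.182] |rot| 0.18 dist 397.0
```

Request:
step_arm:
  rows:
    - [-6,54,0,0,0,-0.03,85]
    - [-12,110,0,0,0,-0.06,85]
    - [-19,167,0,0,0,-0.09,85]
    - [-25,224,0,0,0,-0.11,85]
    - [-32,281,0,0,0,-0.14,85]
    - [-39,338,0,0,0,-0.17,85]
    - [-45.5,393,-10,0,0,-0.182,85]
    - [-45.5,393,-40,0,0,-0.182,85]

```text
clock: 12.5
eef_pos: [590.8, 396.6, 57.8]
tcp_rot: [0.728, 1.567, 0.832]
contact_force: [-0.2, -0.4, -0.5]
opening: 0.992
```

```bash
python3 - <<'E'
from h import *
p,d=grab('top'); save(cv2.resize(p[140:240,230:330],None,fx=6,fy=6,interpolation=cv2.INTER_CUBIC),'t1.png'); np.savez('/tmp/top1.npz',p=p,d=d)
for w in wedges(p,d): print({k:np.round(v,2).tolist() for k,v in w.items()})
st(); plan([590.0,391.2,-21.4],tool(1.67,0,1)[0])
E
```

```text
{'px': [236.64, 223.99], 'cen': [466.91, 96.61], 'bore': [468.14, 96.43], 'yaw': 1.62, 'slope': -0.13, 'zc': 28.72, 'L': 93.1, 'S': 44.27, 'bw': 3.39}
{'px': [172.5, 223.5], 'cen': [470.07, 313.98], 'bore': [470.66, 317.0], 'yaw': -1.58, 'slope': 0.13, 'zc': 30.22, 'L': 84.67, 'S': 44.03, 'bw': 9.31}
{'px': [203.56, 222.36], 'cen': [473.23, 208.91], 'bore': [473.9, 209.37], 'yaw': 1.46, 'slope': -0.12, 'zc': 29.65, 'L': 94.81, 'S': 43.8, 'bw': 4.14}
{'px': [183.82, 190.52], 'cen': [582.73, 277.55], 'bore': [584.51, 278.91], 'yaw': -1.45, 'slope': 0.13, 'zc': 29.46, 'L': 92.45, 'S': 43.97, 'bw': 9.67}
{'px': [265.33, 173.21], 'cen': [641.77, -3.02], 'bore': [644.85, -3.37], 'yaw': -1.27, 'slope': 0.12, 'zc': 40.77, 'L': 98.11, 'S': 44.94, 'bw': 6.0}
t 12.55 eef [588.1 392.7  52.2] q [0.59 0.63 1.54 0.   0.97 0.48] F [-1.2 -0.8 -3.3] T [-0.03  0.08  0.02] op 84.9
shift [  1.9  -1.5 -73.6] rot [ 0.002 -0.004 -0.003] |rot| 0.01 dist 74.0
```

View pics/t1.png

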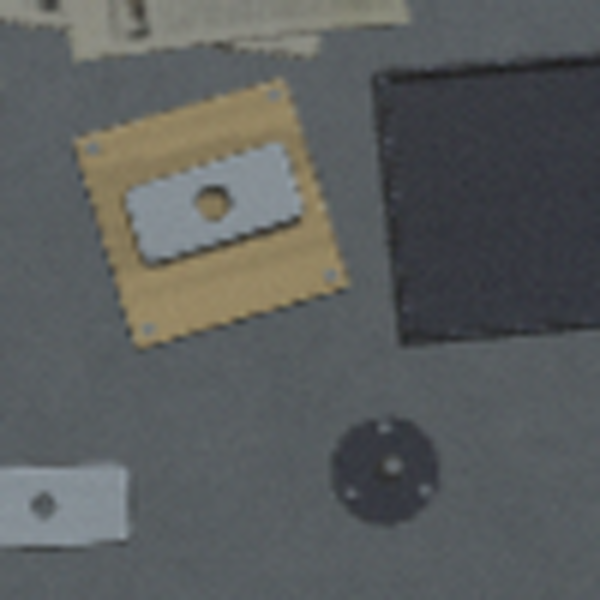

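Request:
step_arm:
  rows:
    - [0.7,-1.2,-40,0,-0.004,-0.003,85]
    - [0.7,-1.2,-65,0,-0.004,-0.003,85]
    - [0.7,-1.2,-73.6,0,-0.004,-0.003,85]
    - [0.7,-1.2,-73.6,0,-0.004,-0.003,60]
    - [0.7,-1.2,-73.6,0,-0.004,-0.003,40]
    - [0.7,-1.2,-73.6,0,-0.004,-0.003,40]
    - [0.7,-1.2,-73.6,0,-0.004,-0.003,40]
    - [0.7,-1.2,-73.6,0,-0.004,-0.003,40]

```text
clock: 13.55
eef_pos: [589.8, 392.1, -19.5]
tcp_rot: [-0.458, 1.568, -0.359]
contact_force: [-0.3, -2.1, 6.1]
opening: 0.524
```

```bash
python3 - <<'E'
from h import *
st(); plan([485.3,-101.3,40],tool(1.67,0,1)[0])
E
```

```text
t 13.55 eef [589.8 392.1 -19.5] q [ 0.59  0.72  1.57 -0.    0.85  0.49] F [-0.3 -2.1  6.1] T [-0.18  0.18  0.01] op 44.8
shift [-104.5 -493.4   59.5] rot [ 0.001  0.002 -0.   ] |rot| 0.0 dist 508.0
```

Request:
step_arm:
  rows:
    - [0,0,35,0,0,0,40]
    - [-6,-28,64,0,0,0,40]
    - [-18,-84,64,0,0,0,40]
    - [-30,-142,64,0,0,0,40]
    - [-42,-200,64,0,0,0,40]
    - [-54,-258,64,0,0,0,40]
    - [-67,-316,64,0,0,0,40]
    - [-79,-374,64,0,0,0,40]

```text
clock: 14.55
eef_pos: [510.4, 16.4, 45.1]
tcp_rot: [-0.35, 1.567, -0.251]
contact_force: [1.7, -0.2, -3.5]
opening: 0.523
```

```bash
python3 - <<'E'
from h import *
st(); plan([485.3,-101,40],tool(1.67,0,1)[0])
E
```

```text
t 14.55 eef [510.4  16.4  45.1] q [ 0.03  0.39  2.   -0.    0.74 -0.07] F [ 1.7 -0.2 -3.5] T [-0.01 -0.07 -0.05] op 44.7
shift [ -25.1 -117.4   -5.1] rot [ 0.001  0.003 -0.   ] |rot| 0.0 dist 120.0
```

Request:
step_arm:
  rows:
    - [-12,-55,-1,0,0,0,40]
    - [-22,-102,-1,0,0,0,40]
    - [-25.1,-117.4,-1,0,0,0,40]
    - [-25.1,-117.4,-1,0,0,0,40]
    - [-25.1,-117.4,-10,0,0,0,40]
    - [-25.1,-117.4,-20,0,0,0,40]
    - [-25.1,-117.4,-26,0,0,0,40]
    - [-25.1,-117.4,-31,0,0,0,40]

```text
clock: 15.55
eef_pos: [485.1, -100.5, 13.4]
tcp_rot: [-0.351, 1.568, -0.251]
contact_force: [-0.3, 0.5, -3.5]
opening: 0.522
```

```bash
python3 - <<'E'
from h import *
st()
E
```

```text
t 15.55 eef [ 485.1 -100.5   13.4] q [-0.21  0.43  2.05 -0.    0.66 -0.31] F [-0.3  0.5 -3.5] T [ 0.01 -0.02  0.04] op 44.6
```

Request:
step_arm:
  rows:
    - [0,0,-6,0,0,0,40]
    - [0,0,-12,0,0,0,40]
    - [0,0,-18,0,0,0,40]
    - [0,0,-21.5,0,0,0,40]
    - [0,0,-21.5,0,0,0,40]
    - [0,0,-21.5,0,0,0,40]
    - [0,1.5,-21.5,0,0,0,40]
    - [0,2.5,-21.5,0,0,0,40]

```text
clock: 16.55
eef_pos: [485.2, -97.9, -7.9]
tcp_rot: [-0.349, 1.568, -0.249]
contact_force: [0.3, 0.2, -2.7]
opening: 0.523
```

```bash
python3 - <<'E'
from h import *
st()
E
```

```text
t 16.55 eef [485.2 -97.9  -7.9] q [-0.2   0.47  2.06 -0.    0.61 -0.3 ] F [ 0.3  0.2 -2.7] T [ 0.02  0.03 -0.  ] op 44.7
```

```bash
python3 - <<'E'
from h import *
R,n=tool(1.854,0.122,1); print(n); plan([637.4,-5.5,45],R); print(Rcur().round(3))
E
```

```text
[-0.03400634  0.11684978  0.99256723]
shift [152.2  92.4  52.9] rot [-0.119 -0.02   0.182] |rot| 0.22 dist 186.0
[[ 0.003 -0.1    0.995]
 [-0.001  0.995  0.1  ]
 [-1.    -0.001  0.003]]
```

Request:
step_arm:
  rows:
    - [0,-1,40,0,0,0,40]
    - [8,4,62,0,0,0,40]
    - [46,27,64,-0.03,-0.005,0.045,40]
    - [90,54,64,-0.06,-0.01,0.09,40]
    - [134,81,62,-0.09,-0.015,0.135,40]
    - [152.2,92.4,55,-0.119,-0.02,0.182,40]
    - [152.2,92.4,48,-0.119,-0.02,0.182,40]
    - [152.2,92.4,42,-0.119,-0.02,0.182,40]

```text
clock: 17.55
eef_pos: [636.0, -5.8, 33.2]
tcp_rot: [-1.589, 1.45, -1.307]
contact_force: [-0.7, 0.1, -3.4]
opening: 0.521
```

```bash
python3 - <<'E'
from h import *
R,n=tool(1.854,0.122,1);st(); plan([637.4,-5.5,24],R)
p,d=grab('side'); save(cv2.resize(p[130:230,190:310],None,fx=6,fy=6,interpolation=cv2.INTER_CUBIC),'s9.png')
E
```

```text
t 17.55 eef [636.   -5.8  33.2] q [ 0.06  0.56  1.75 -0.16  0.81 -0.11] F [-0.7  0.1 -3.4] T [ 0.22  0.06 -0.01] op 44.5
shift [ 1.4  0.3 -9.2] rot [-0.001 -0.002  0.001] |rot| 0.0 dist 9.0
```

View pics/s9.png

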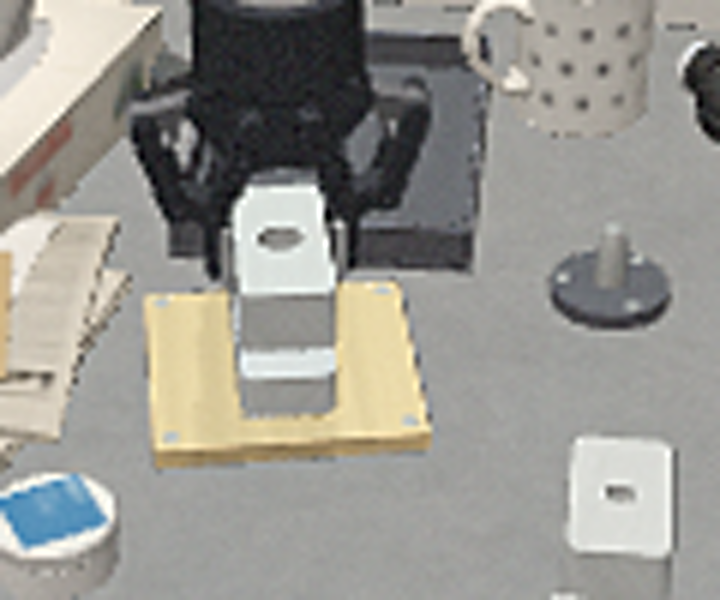

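Request:
step_arm:
  rows:
    - [1.4,0.3,-5,0,0,0,40]
    - [1.4,0.3,-9,0,0,0,40]
    - [1.4,0.3,-9.8,0,0,0,40]
    - [1.4,0.3,-9.8,0,0,0,55]
    - [1.4,0.3,-9.8,0,0,0,70]
    - [1.4,0.3,-9.8,0,0,0,85]
    - [1.4,0.3,10,0,0,0,85]
    - [1.4,0.3,60,0,0,0,85]

```text
clock: 18.6
eef_pos: [635.4, -5.8, 92.3]
tcp_rot: [-1.628, 1.451, -1.346]
contact_force: [0.4, 1.1, 0.7]
opening: 0.993
```

```bash
python3 - <<'E'
from h import *
st(); plan([581,279.0,60],tool(-1.45,0,0)[0])
p,d=grab('side'); save(cv2.resize(p[130:230,190:310],None,fx=6,fy=6,interpolation=cv2.INTER_CUBIC),'s10.png')
E
```

```text
t 18.6 eef [635.4  -5.8  92.3] q [ 0.06  0.48  1.72 -0.15  0.93 -0.14] F [0.4 1.1 0.7] T [ 0.05 -0.01  0.02] op 84.8
shift [-54.4 284.8 -32.3] rot [ 0.119  0.017 -0.161] |rot| 0.2 dist 292.0
```

View pics/s10.png

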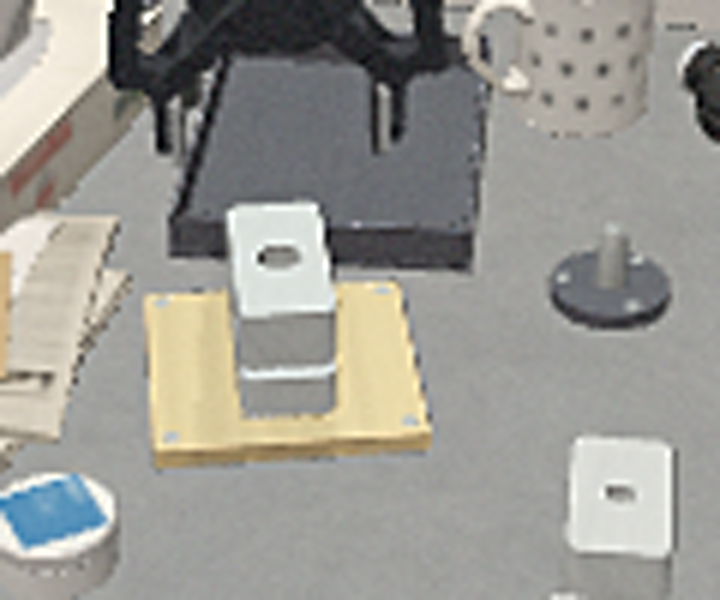

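Request:
step_arm:
  rows:
    - [-9,47,0,0.02,0,-0.03,85]
    - [-19,98,0,0.04,0.005,-0.06,85]
    - [-29,150,0,0.06,0.01,-0.09,85]
    - [-39,204,0,0.08,0.012,-0.115,85]
    - [-49,256,-10,0.1,0.015,-0.14,85]
    - [-54.9,284.8,-30,0.119,0.017,-0.161,85]
    - [-54.9,284.8,-60,0.119,0.017,-0.161,85]
    - [-54.9,284.8,-72,0.119,0.017,-0.161,85]

```text
clock: 19.65
eef_pos: [584.7, 279.3, 28.3]
tcp_rot: [-0.265, 1.56, -0.144]
contact_force: [0.9, 0.5, 0.5]
opening: 0.994
```

```bash
python3 - <<'E'
from h import *
st(); plan([580.5,279.0,-20.5],tool(-1.45,0,0)[0])
E
```

```text
t 19.65 eef [584.7 279.3  28.3] q [ 0.45  0.58  1.71 -0.01  0.84  0.33] F [0.9 0.5 0.5] T [ 0.03 -0.01  0.01] op 84.9
shift [ -4.2  -0.3 -48.8] rot [ 0.001  0.01  -0.   ] |rot| 0.01 dist 49.0
```

Request:
step_arm:
  rows:
    - [-4.2,-0.3,-10,0,0.01,0,85]
    - [-4.2,-0.3,-35,0,0.01,0,85]
    - [-4.2,-0.3,-49,0,0.01,0,85]
    - [-4.2,-0.3,-49,0,0.01,0,60]
    - [-4.2,-0.3,-49,0,0.01,0,40]
    - [-4.2,-0.3,-49,0,0.01,0,40]
    - [-4.2,-0.3,-49,0,0.01,0,40]
    - [-4.2,-0.3,-49,0,0.01,0,40]

```text
clock: 20.65
eef_pos: [581.4, 279.4, -19.5]
tcp_rot: [-0.486, 1.569, -0.365]
contact_force: [0.3, -0.4, 5.9]
opening: 0.525
```

```bash
python3 - <<'E'
from h import *
st(); plan([484.8,-99.2,45],tool(-1.45,0,0)[0])
E
```

```text
t 20.65 eef [581.4 279.4 -19.5] q [ 0.45  0.65  1.73 -0.    0.77  0.33] F [ 0.3 -0.4  5.9] T [-0.15  0.18 -0.05] op 44.8
shift [ -96.6 -378.6   64.5] rot [ 0.001  0.002 -0.   ] |rot| 0.0 dist 396.0
```

Request:
step_arm:
  rows:
    - [0,0,35,0,0,0,40]
    - [-7,-28,64,0,0,0,40]
    - [-21,-84,65,0,0,0,40]
    - [-36,-142,65,0,0,0,40]
    - [-51,-200,65,0,0,0,40]
    - [-66,-258,65,0,0,0,40]
    - [-80,-315,65,0,0,0,40]
    - [-92,-363,65,0,0,0,40]

```text
clock: 21.65
eef_pos: [488.5, -85.5, 45.8]
tcp_rot: [-0.486, 1.568, -0.366]
contact_force: [1.0, -0.3, -2.3]
opening: 0.525
```

```bash
python3 - <<'E'
from h import *
st(); plan([484.8,-98.9,14],tool(-1.45,0,0)[0])
E
```

```text
t 21.65 eef [488.5 -85.5  45.8] q [-0.18  0.38  2.03 -0.    0.73 -0.3 ] F [ 1.  -0.3 -2.3] T [ 0.02 -0.02  0.01] op 44.8
shift [ -3.7 -13.4 -31.8] rot [0.001 0.002 0.   ] |rot| 0.0 dist 35.0
```

Request:
step_arm:
  rows:
    - [-3.7,-13.4,0,0,0,0,40]
    - [-3.7,-13.4,0,0,0,0,40]
    - [-3.7,-13.4,-12,0,0,0,40]
    - [-3.7,-13.4,-20,0,0,0,40]
    - [-3.7,-13.4,-25,0,0,0,40]
    - [-3.7,-13.4,-28,0,0,0,40]
    - [-3.7,-13.4,-31,0,0,0,40]
    - [-3.7,-13.4,-33,0,0,0,40]

```text
clock: 22.65
eef_pos: [484.9, -98.9, 12.7]
tcp_rot: [-0.485, 1.568, -0.364]
contact_force: [0.2, 0.9, -2.2]
opening: 0.526
```

```bash
python3 - <<'E'
from h import *
st()
E
```

```text
t 22.65 eef [484.9 -98.9  12.7] q [-0.2   0.43  2.05 -0.    0.65 -0.32] F [ 0.2  0.9 -2.2] T [0.05 0.02 0.04] op 45.0
```

Request:
step_arm:
  rows:
    - [0,0,-6,0,0,0,40]
    - [0,0,-12,0,0,0,40]
    - [0,0,-18,0,0,0,40]
    - [0,0,-20.8,0,0,0,40]
    - [0,0,-20.8,0,0,0,40]
    - [0,0,-20.8,0,0,0,40]
    - [0,-1.2,-20.8,0,0,0,40]
    - [0,-2.3,-20.8,0,0,0,40]

```text
clock: 23.65
eef_pos: [485.1, -101.3, -7.9]
tcp_rot: [-0.465, 1.568, -0.345]
contact_force: [0.8, -0.4, -2.5]
opening: 0.525
```

```bash
python3 - <<'E'
from h import *
st(); 
for f in (0,1): plan([635.5,-1.5,62],tool(0.283,0,f)[0])
E
```

```text
t 23.65 eef [ 485.1 -101.3   -7.9] q [-0.21  0.47  2.06 -0.    0.61 -0.33] F [ 0.8 -0.4 -2.5] T [0.04 0.05 0.01] op 44.8
shift [150.4  99.8  69.9] rot [-0.002  0.003  1.733] |rot| 1.73 dist 194.0
shift [150.4  99.8  69.9] rot [ 0.003  0.002 -1.408] |rot| 1.41 dist 194.0
```

Request:
step_arm:
  rows:
    - [0,1,45,0,0,0,40]
    - [5,5,80,0,0,0.15,40]
    - [35,25,80,0,0,0.33,40]
    - [65,45,80,0,0,0.51,40]
    - [95,65,80,0,0,0.69,40]
    - [125,85,80,0,0,0.87,40]
    - [150.4,99.8,80,0,0,1.05,40]
    - [150.4,99.8,80,0,0,1.23,40]

```text
clock: 24.65
eef_pos: [637.4, -0.4, 72.0]
tcp_rot: [-0.729, 1.567, 0.628]
contact_force: [0.3, 0.1, -2.5]
opening: 0.526
```

```bash
python3 - <<'E'
from h import *
st(); plan([635.5,-1.5,54],tool(0.283,0,0)[0])
E
```

```text
t 24.65 eef [ 6.374e+02 -4.000e-01  7.200e+01] q [-0.    0.51  1.71  0.    0.91 -1.36] F [ 0.3  0.1 -2.5] T [-0.05  0.03  0.02] op 44.9
shift [ -1.9  -1.1 -18. ] rot [-0.003  0.003  0.496] |rot| 0.5 dist 18.0
```

Request:
step_arm:
  rows:
    - [-1,-1,0,0,0,0.17,40]
    - [-1.9,-1.1,0,0,0,0.34,40]
    - [-1.9,-1.1,0,-0.003,0.003,0.496,40]
    - [-1.9,-1.1,0,-0.003,0.003,0.496,40]
    - [-1.9,-1.1,-8,-0.003,0.003,0.496,40]
    - [-1.9,-1.1,-14,-0.003,0.003,0.496,40]
    - [-1.9,-1.1,-17,-0.003,0.003,0.496,40]
    - [-1.9,-1.1,-17,-0.003,0.003,0.496,40]

```text
clock: 25.65
eef_pos: [635.2, -1.5, 54.6]
tcp_rot: [1.226, 1.57, 3.079]
contact_force: [0.6, 0.4, -2.7]
opening: 0.525
```

```bash
python3 - <<'E'
from h import *
st(); plan([635.5,-1.5,54],tool(0.283,0,0)[0])
p,d=grab('side'); save(cv2.resize(p[110:220,190:310],None,fx=5,fy=5,interpolation=cv2.INTER_CUBIC),'s11.png')
E
```

```text
t 25.65 eef [635.2  -1.5  54.6] q [-0.    0.54  1.72  0.    0.89 -1.86] F [ 0.6  0.4 -2.7] T [-0.08  0.01 -0.02] op 44.8
shift [ 0.3 -0.  -0.6] rot [-0.    -0.001  0.001] |rot| 0.0 dist 1.0
```

View pics/s11.png

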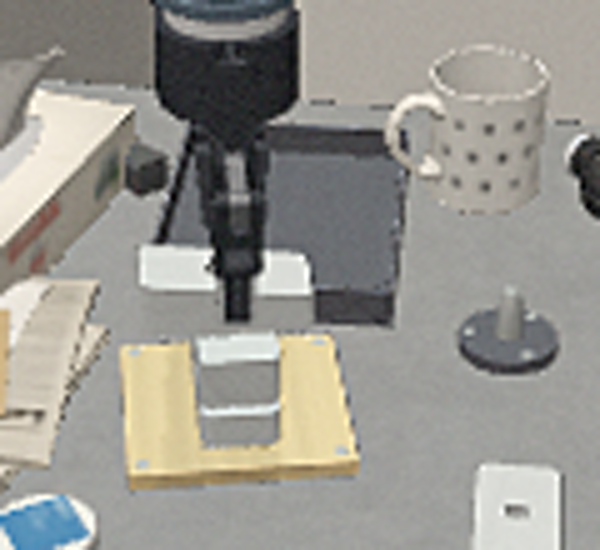

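Request:
step_arm:
  rows:
    - [0,0,-1,0,0,0,40]
    - [0,0,-1.5,0,0,0,40]
    - [0,0,-1.5,0,0,0,55]
    - [0,0,-1.5,0,0,0,70]
    - [0,0,-1.5,0,0,0,85]
    - [0,0,15,0,0,0,85]
    - [0,0,45,0,0,0.15,85]
    - [-20,40,60,0,0,0.3,85]

```text
clock: 26.7
eef_pos: [617.7, 37.3, 117.8]
tcp_rot: [-2.234, 1.567, -0.078]
contact_force: [0.3, 0.8, 0.1]
opening: 0.994
```

```bash
python3 - <<'E'
from h import *
st(); 
for f in (0,1): plan([467.5,317.2,25],tool(-1.57,0,f)[0])
p,d=grab('side'); save(cv2.resize(p[110:220,190:310],None,fx=5,fy=5,interpolation=cv2.INTER_CUBIC),'s12.png')
E
```

```text
t 26.7 eef [617.7  37.3 117.8] q [ 0.06  0.43  1.72 -0.    0.98 -2.1 ] F [0.3 0.8 0.1] T [0.05 0.   0.03] op 84.9
shift [-150.2  279.9  -92.8] rot [ 4.000e-03  2.000e-03 -2.155e+00] |rot| 2.15 dist 331.0
shift [-150.2  279.9  -92.8] rot [-0.002  0.004  0.987] |rot| 0.99 dist 331.0
```

View pics/s12.png

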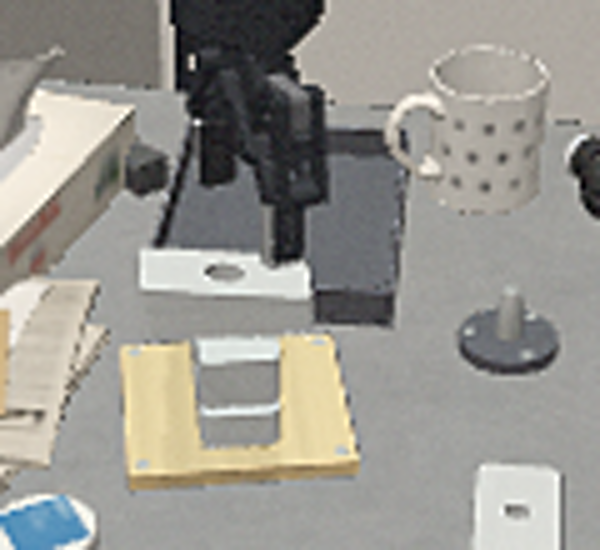

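Request:
step_arm:
  rows:
    - [-15,25,0,0,0,-0.17,85]
    - [-35,60,0,0,0,-0.35,85]
    - [-55,100,0,0,0,-0.53,85]
    - [-75,140,0,0,0,-0.71,85]
    - [-95,180,0,0,0,-0.89,85]
    - [-115,215,-10,0,0,-1.07,85]
    - [-135,250,-25,0,0,-1.25,85]
    - [-150.2,279.9,-40,0,0,-1.43,85]

```text
clock: 27.75
eef_pos: [464.2, 323.9, 79.7]
tcp_rot: [-0.948, 1.567, -0.219]
contact_force: [0.5, 0.1, 0.3]
opening: 0.996
```

```bash
python3 - <<'E'
from h import *
st(); plan([467.5,317.2,20],tool(-1.57,0,0)[0])
p,d=grab('top'); np.savez('/tmp/top2.npz',p=p,d=d)
save(cv2.resize(p[140:240,230:370],None,fx=5,fy=5,interpolation=cv2.INTER_CUBIC),'t2.png')
for w in wedges(p,d): print({k:np.round(v,2).tolist() for k,v in w.items()})
E
```

```text
t 27.75 eef [464.2 323.9  79.7] q [ 0.61  0.41  1.87 -0.    0.86 -0.12] F [0.5 0.1 0.3] T [-0.01 -0.06  0.05] op 85.1
shift [  3.3  -6.7 -59.7] rot [ 0.002  0.003 -0.728] |rot| 0.73 dist 60.0
{'px': [236.62, 223.96], 'cen': [467.01, 96.69], 'bore': [468.08, 96.38], 'yaw': 1.62, 'slope': -0.12, 'zc': 29.35, 'L': 93.36, 'S': 44.28, 'bw': 3.26}
{'px': [203.67, 222.32], 'cen': [473.36, 208.56], 'bore': [473.97, 209.39], 'yaw': 1.46, 'slope': -0.12, 'zc': 28.87, 'L': 95.49, 'S': 44.14, 'bw': 4.14}
```

View pics/t2.png

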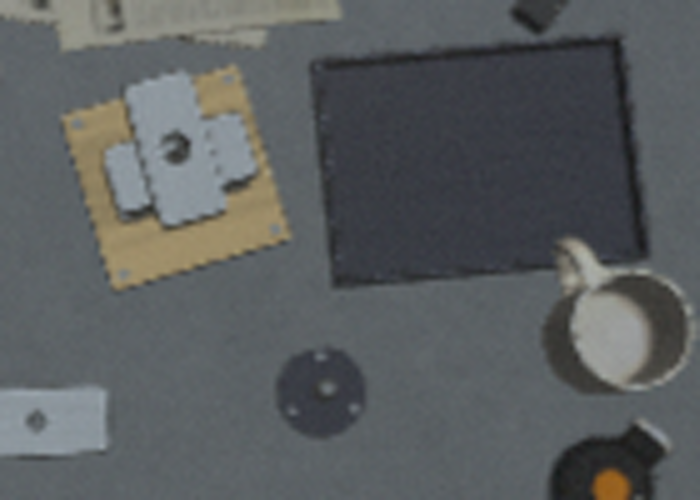

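Request:
step_arm:
  rows:
    - [2,-5,0,0,0,-0.18,85]
    - [3.3,-6.7,0,0,0,-0.36,85]
    - [3.3,-6.7,0,0,0,-0.54,85]
    - [3.3,-6.7,0,0.002,0.003,-0.728,85]
    - [3.3,-6.7,0,0.002,0.003,-0.728,85]
    - [3.3,-6.7,-40,0.002,0.003,-0.728,85]
    - [3.3,-6.7,-80,0.002,0.003,-0.728,85]
    - [3.3,-6.7,-100.2,0.002,0.003,-0.728,85]

```text
clock: 28.8
eef_pos: [464.6, 318.7, -23.8]
tcp_rot: [2.999, 1.568, 2.993]
contact_force: [-0.1, 0.1, 0.5]
opening: 0.994
```

```bash
python3 - <<'E'
from h import *
st(); plan([467.5,317.0,-20.5],tool(-1.57,0,0)[0])
E
```

```text
t 28.8 eef [464.6 318.7 -23.8] q [0.6  0.57 1.91 0.   0.66 0.6 ] F [-0.1  0.1  0.5] T [-0.   -0.01  0.02] op 84.9
shift [ 2.9 -1.7  3.3] rot [-0.    -0.003  0.007] |rot| 0.01 dist 5.0
```

Request:
step_arm:
  rows:
    - [2.9,-1.7,3.3,0,-0.003,0.005,85]
    - [2.9,-1.7,3.3,0,-0.003,0.005,85]
    - [2.9,-1.7,3.3,0,-0.003,0.005,60]
    - [2.9,-1.7,3.3,0,-0.003,0.005,40]
    - [2.9,-1.7,3.3,0,-0.003,0.005,40]
    - [2.9,-1.7,3.3,0,-0.003,0.005,40]
    - [2.9,-1.7,3.3,0,-0.003,0.005,40]
    - [2.9,-1.7,3.3,0,-0.003,0.005,40]

```text
clock: 29.8
eef_pos: [467.9, 317.4, -19.4]
tcp_rot: [0.922, 1.57, 0.922]
contact_force: [-2.2, -1.0, 8.9]
opening: 0.523
```

```bash
python3 - <<'E'
from h import *
st(); plan([484.8,-99.7,45],tool(-1.57,0,0)[0])
E
```

```text
t 29.8 eef [467.9 317.4 -19.4] q [0.59 0.56 1.91 0.   0.67 0.59] F [-2.2 -1.   8.9] T [-0.17  0.44  0.08] op 44.7
shift [  16.9 -417.1   64.4] rot [-0.001  0.001  0.001] |rot| 0.0 dist 422.0
```

Request:
step_arm:
  rows:
    - [0,0,35,0,0,0,40]
    - [1,-28,64,0,0,0,40]
    - [3,-86,65,0,0,0,40]
    - [6,-146,65,0,0,0,40]
    - [8,-206,65,0,0,0,40]
    - [11,-266,65,0,0,0,40]
    - [13,-326,65,0,0,0,40]
    - [16,-384,65,0,0,0,40]

```text
clock: 30.8
eef_pos: [483.5, -68.5, 45.8]
tcp_rot: [0.848, 1.569, 0.847]
contact_force: [1.2, -0.2, -3.2]
opening: 0.52
```

```bash
python3 - <<'E'
from h import *
st(); plan([484.8,-99.3,13],tool(-1.57,0,0)[0])
E
```

```text
t 30.8 eef [483.5 -68.5  45.8] q [-0.14  0.37  2.05  0.    0.72 -0.15] F [ 1.2 -0.2 -3.2] T [-0.01 -0.06  0.03] op 44.4
shift [  1.3 -30.8 -32.8] rot [-0.001  0.001  0.001] |rot| 0.0 dist 45.0
```

Request:
step_arm:
  rows:
    - [1.3,-30.8,0,0,0,0,40]
    - [1.3,-30.8,0,0,0,0,40]
    - [1.3,-30.8,-10,0,0,0,40]
    - [1.3,-30.8,-19,0,0,0,40]
    - [1.3,-30.8,-25,0,0,0,40]
    - [1.3,-30.8,-28,0,0,0,40]
    - [1.3,-30.8,-31,0,0,0,40]
    - [1.3,-30.8,-33,0,0,0,40]

```text
clock: 31.8
eef_pos: [484.9, -99.3, 12.7]
tcp_rot: [0.759, 1.569, 0.759]
contact_force: [1.0, -0.6, -4.0]
opening: 0.525
```

```bash
python3 - <<'E'
from h import *
st()
E
```

```text
t 31.8 eef [484.9 -99.3  12.7] q [-0.21  0.43  2.05  0.    0.66 -0.21] F [ 1.  -0.6 -4. ] T [-0.03  0.04  0.02] op 44.9
```

Request:
step_arm:
  rows:
    - [0,0,-6,0,0,0,40]
    - [0,0,-12,0,0,0,40]
    - [0,0,-18,0,0,0,40]
    - [0,0,-20.8,0,0,0,40]
    - [0,0,-20.8,0,0,0,40]
    - [0,0,-20.8,0,0,0,40]
    - [-1.5,0,-20.8,0,0,0,40]
    - [-2.5,0,-20.8,0,0,0,40]

```text
clock: 32.8
eef_pos: [482.6, -99.3, -7.9]
tcp_rot: [0.491, 1.569, 0.491]
contact_force: [1.9, 0.2, -3.6]
opening: 0.526
```

```bash
python3 - <<'E'
from h import *
st()
# final placing of B1
a=0.124;h=19.4
u=np.array([np.cos(-2.859),np.sin(-2.859),0]); R,n=tool(-2.859,0.122,0)
C=np.array([635.2,-1.3,102.0])   # slope centre of T2
M=C.copy(); U=M-15*np.sin(a)*u; U[2]=102+np.tan(a)*(-(U-C)@u)
T=U-h*n; print('n',n.round(3),'T',T.round(1)); plan(T+[0,0,20],R); plan(T,tool(-2.859,0,0)[0])
E
```

```text
t 32.8 eef [482.6 -99.3  -7.9] q [-0.21  0.47  2.06  0.    0.61 -0.21] F [ 1.9  0.2 -3.6] T [ 0.07 -0.38  0.01] op 44.9
n [-0.117 -0.034  0.993] T [ 6.392e+02 -1.000e-01  8.300e+01]
shift [156.7  99.2 110.9] rot [ 0.105 -0.077 -1.286] |rot| 1.29 dist 216.0
shift [156.7  99.2  90.9] rot [ 0.     0.002 -1.288] |rot| 1.29 dist 207.0
```

Request:
step_arm:
  rows:
    - [2,0,50,0,0,0,40]
    - [8,5,100,0.015,-0.011,-0.18,40]
    - [35,22,122,0.03,-0.022,-0.36,40]
    - [65,41,122,0.045,-0.033,-0.54,40]
    - [95,60,122,0.06,-0.044,-0.72,40]
    - [125,79,122,0.075,-0.055,-0.9,40]
    - [150,95,122,0.09,-0.066,-1.08,40]
    - [156.7,99.2,122,0.105,-0.077,-1.26,40]

```text
clock: 33.8
eef_pos: [640.5, 0.9, 114.0]
tcp_rot: [1.56, 1.447, 0.293]
contact_force: [0.0, 0.3, -3.4]
opening: 0.516
```

```bash
python3 - <<'E'
from h import *
st(); R,n=tool(-2.859,0.122,0); plan([639.2,-.1,92],R)
p,d=grab('side'); save(cv2.resize(p[90:220,180:320],None,fx=5,fy=5,interpolation=cv2.INTER_CUBIC),'s13.png')
E
```

```text
t 33.8 eef [640.5   0.9 114. ] q [-0.02  0.41  1.78  0.05  0.84  1.21] F [ 0.   0.3 -3.4] T [-0.07  0.14  0.01] op 44.0
shift [ -1.3  -1.  -22. ] rot [ 0.001  0.002 -0.021] |rot| 0.02 dist 22.0
```

View pics/s13.png

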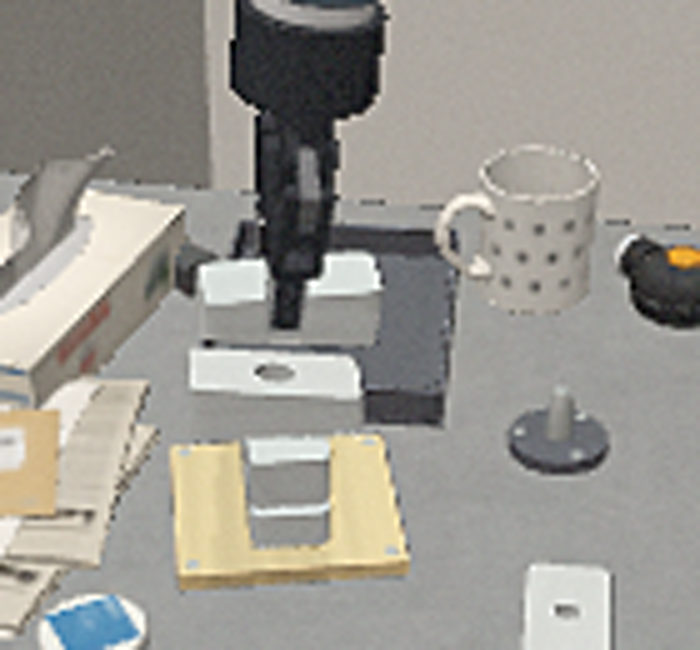

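Request:
step_arm:
  rows:
    - [-1.3,-1,-5,0,0.002,-0.021,40]
    - [-1.3,-1,-15,0,0.002,-0.021,40]
    - [-1.3,-1,-24,0,0.002,-0.021,40]
    - [-1.3,-1,-28,0,0.002,-0.021,40]
    - [-1.3,-1,-30,0,0.002,-0.021,40]
    - [-1.3,-1,-30.5,0,0.002,-0.021,40]
    - [-1.3,-1,-30.5,0,0.002,-0.021,40]
    - [-1.3,-1,-30.5,0,0.002,-0.021,40]

```text
clock: 34.85
eef_pos: [639.0, 0.0, 83.5]
tcp_rot: [1.571, 1.449, 0.274]
contact_force: [-0.7, -0.3, -3.5]
opening: 0.526
```

```bash
python3 - <<'E'
from h import *
st(); R,n=tool(-2.859,0.122,0); plan([639.2,-.1,83],R)
p,d=grab('side'); save(cv2.resize(p[90:220,180:320],None,fx=5,fy=5,interpolation=cv2.INTER_CUBIC),'s14.png')
E
```

```text
t 34.85 eef [639.    0.   83.5] q [-0.02  0.45  1.8   0.05  0.78  1.24] F [-0.7 -0.3 -3.5] T [-0.01  0.08  0.01] op 44.9
shift [ 0.2 -0.1 -0.5] rot [-0.     0.     0.009] |rot| 0.01 dist 1.0
```

View pics/s14.png

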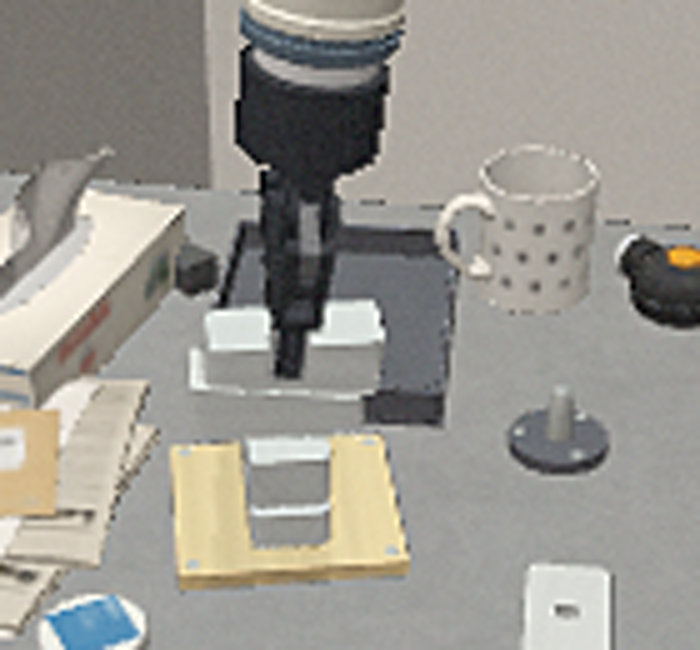

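```bash
python3 - <<'E'
from h import *
print('T2 bore cam', ray('top',(230+177/5,140+148/5),98))
# project expected centres in side view
u=np.array([np.cos(.283),np.sin(.283),0]); v=np.array([-u[1],u[0],0])
def pr(P): q=proj('side',P); return (q-[180,90])*5
M=np.array([638.0,-2.2,0])
for nm,P in (('T2 side face bottom L/R',[M+48*u+23*v+[0,0,72],M-48*u+23*v+[0,0,72]]),('T2 top L/R near',[M+48*u+23*v+[0,0,108],M-48*u+23*v+[0,0,96]]),('B1 top near',[M+48*u+23*v+[0,0,132],M-48*u+23*v+[0,0,132]])):
    print(nm,pr(np.array(P)).round(0).tolist())
D=np.load('/tmp/top2.npz'); p,d=D['p'],D['d']
E
```

```text
T2 bore cam [[ 6.41312076e+02 -1.29070811e-01  9.80000000e+01]]
T2 side face bottom L/R [[193.0, 441.0], [365.0, 431.0]]
T2 top L/R near [[190.0, 386.0], [365.0, 395.0]]
B1 top near [[187.0, 348.0], [365.0, 339.0]]
```

Request:
step_arm:
  rows:
    - [0,0,4,0,0,0,40]
    - [4,1.2,4,0,0,0,40]
    - [6.7,2,4,0,0,0,40]
    - [6.7,2,4,0,0,0,40]
    - [6.7,2,2,0,0,0,40]
    - [6.7,2,0.6,0,0,0,40]
    - [6.7,2,0,0,0,0,40]
    - [6.7,2,0,0,0,0,40]

```text
clock: 35.9
eef_pos: [645.5, 2.0, 83.6]
tcp_rot: [1.572, 1.449, 0.275]
contact_force: [-1.3, 0.0, -1.4]
opening: 0.526
```

```bash
python3 - <<'E'
from h import *
st()
p,d=grab('side'); save(cv2.resize(p[110:190,190:310],None,fx=6.5,fy=6.5,interpolation=cv2.INTER_CUBIC),'s15.png')
E
```

```text
t 35.9 eef [645.5   2.   83.6] q [-0.02  0.46  1.78  0.05  0.78  1.24] F [-1.3  0.  -1.4] T [0.07 0.25 0.01] op 44.9
```

View pics/s15.png

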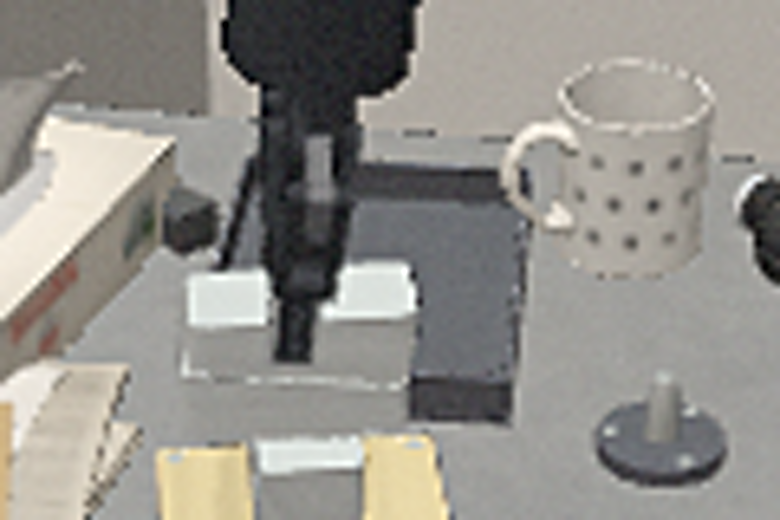

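Request:
step_arm:
  rows:
    - [0,0,-0.4,0,0,0,40]
    - [0,0,-0.4,0,0,0,50]
    - [0,0,-0.4,0,0,0,60]
    - [0,0,-0.4,0,0,0,75]
    - [0,0,0,0,0,0,85]
    - [0,0,8,0,0,0,85]
    - [-1,0,35,0,0,0,85]
    - [-4,-1,80,0,0,0,85]

```text
clock: 36.95
eef_pos: [640.5, 1.1, 163.5]
tcp_rot: [1.579, 1.451, 0.282]
contact_force: [-0.1, -0.4, 0.2]
opening: 0.995
```

```bash
python3 - <<'E'
from h import *
st()
for f in (0,1): plan([465.2,97,60],tool(1.62,0,f)[0])
p,d=grab('side'); save(cv2.resize(p[100:200,180:320],None,fx=5,fy=5,interpolation=cv2.INTER_CUBIC),'s16.png')
p,d=grab('top'); np.savez('/tmp/top3.npz',p=p,d=d)
for w in wedges(p,d): print({k:np.round(v,2).tolist() for k,v in w.items()})
E
```

```text
t 36.95 eef [640.5   1.1 163.5] q [-0.02  0.36  1.73  0.04  0.94  1.25] F [-0.1 -0.4  0.2] T [0.   0.07 0.03] op 84.9
shift [-175.3   95.9 -103.5] rot [ 0.079  0.112 -1.793] |rot| 1.8 dist 225.0
shift [-175.3   95.9 -103.5] rot [-0.105  0.075  1.345] |rot| 1.35 dist 225.0
{'px': [235.62, 224.02], 'cen': [466.84, 100.08], 'bore': [468.05, 96.48], 'yaw': 1.62, 'slope': -0.13, 'zc': 29.45, 'L': 86.55, 'S': 44.27, 'bw': 3.24}
{'px': [203.57, 222.31], 'cen': [473.39, 208.9], 'bore': [473.98, 209.38], 'yaw': 1.46, 'slope': -0.13, 'zc': 29.24, 'L': 94.81, 'S': 44.14, 'bw': 4.09}
```

View pics/s16.png

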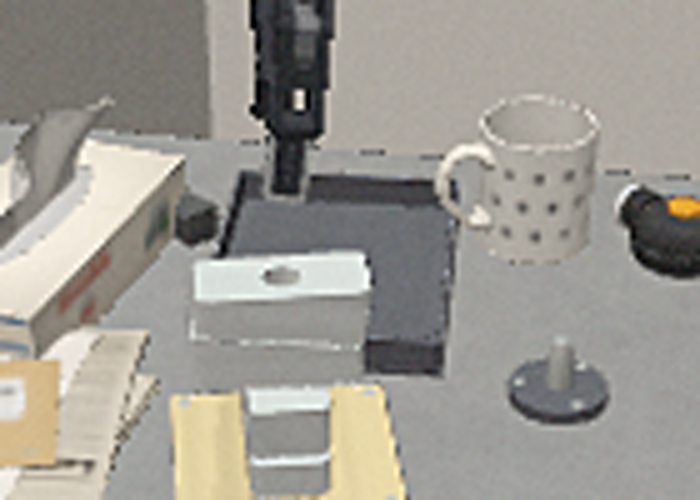

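Request:
step_arm:
  rows:
    - [-20,12,0,-0.015,0.01,0.17,85]
    - [-50,30,0,-0.03,0.02,0.35,85]
    - [-85,50,0,-0.045,0.03,0.53,85]
    - [-120,68,-10,-0.06,0.042,0.71,85]
    - [-150,84,-40,-0.075,0.054,0.89,85]
    - [-170,94,-70,-0.09,0.064,1.07,85]
    - [-175.3,95.9,-95,-0.1,0.07,1.24,85]
    - [-175.3,95.9,-110,-0.105,0.075,1.345,85]

```text
clock: 38.05
eef_pos: [468.3, 97.0, 58.3]
tcp_rot: [1.465, 1.56, 1.52]
contact_force: [-0.3, 0.3, 0.6]
opening: 0.996
```

```bash
python3 - <<'E'
from h import *
st(); plan([465.0,97.2,-20.5],tool(1.62,0,1)[0])
E
```

```text
t 38.05 eef [468.3  97.   58.3] q [0.19 0.33 2.06 0.01 0.74 0.13] F [-0.3  0.3  0.6] T [0.   0.03 0.03] op 85.0
shift [ -3.3   0.2 -78.8] rot [-0.01   0.001 -0.006] |rot| 0.01 dist 79.0
```

Request:
step_arm:
  rows:
    - [-3.3,0.2,-20,-0.01,0,-0.006,85]
    - [-3.3,0.2,-55,-0.01,0,-0.006,85]
    - [-3.3,0.2,-78.8,-0.01,0,-0.006,85]
    - [-3.3,0.2,-78.8,-0.01,0,-0.006,60]
    - [-3.3,0.2,-78.8,-0.01,0,-0.006,40]
    - [-3.3,0.2,-78.8,-0.01,0,-0.006,40]
    - [-3.3,0.2,-78.8,-0.01,0,-0.006,40]
    - [-3.3,0.2,-78.8,-0.01,0,-0.006,40]

```text
clock: 39.05
eef_pos: [465.6, 97.3, -19.4]
tcp_rot: [0.265, 1.569, 0.314]
contact_force: [-1.3, -0.9, 9.6]
opening: 0.528
```

```bash
python3 - <<'E'
from h import *
st(); plan([484.7,-99.7,50],tool(1.62,0,1)[0])
E
```

```text
t 39.05 eef [465.6  97.3 -19.4] q [0.2  0.47 2.1  0.   0.56 0.15] F [-1.3 -0.9  9.6] T [-0.01  0.46 -0.04] op 45.1
shift [  19.1 -197.    69.4] rot [-0.001  0.002  0.   ] |rot| 0.0 dist 210.0
```

Request:
step_arm:
  rows:
    - [0,0,35,0,0,0,40]
    - [3,-30,66,0,0,0,40]
    - [8,-85,67,0,0,0,40]
    - [13,-140,67,0,0,0,40]
    - [18,-185,67,0,0,0,40]
    - [19.1,-197,67,0,0,0,40]
    - [19.1,-197,67,0,0,0,40]
    - [19.1,-197,67,0,0,0,40]

```text
clock: 40.05
eef_pos: [484.3, -98.6, 47.6]
tcp_rot: [0.534, 1.569, 0.583]
contact_force: [-0.0, 0.3, -3.2]
opening: 0.523
```

```bash
python3 - <<'E'
from h import *
st(); plan([484.7,-99.7,18],tool(1.62,0,1)[0])
E
```

```text
t 40.05 eef [484.3 -98.6  47.6] q [-0.2   0.37  2.04  0.    0.73 -0.26] F [-0.   0.3 -3.2] T [ 0.06 -0.01  0.04] op 44.7
shift [  0.4  -1.1 -29.6] rot [-0.001  0.002 -0.   ] |rot| 0.0 dist 30.0
```

Request:
step_arm:
  rows:
    - [0.4,-1.1,-5,0,0,0,40]
    - [0.4,-1.1,-12,0,0,0,40]
    - [0.4,-1.1,-18,0,0,0,40]
    - [0.4,-1.1,-22,0,0,0,40]
    - [0.4,-1.1,-25,0,0,0,40]
    - [0.4,-1.1,-28,0,0,0,40]
    - [0.4,-1.1,-30,0,0,0,40]
    - [0.4,-1.1,-30,0,0,0,40]

```text
clock: 41.05
eef_pos: [484.7, -99.7, 17.5]
tcp_rot: [0.593, 1.569, 0.643]
contact_force: [0.8, 1.0, -3.4]
opening: 0.521
```

```bash
python3 - <<'E'
from h import *
st()
E
```

```text
t 41.05 eef [484.7 -99.7  17.5] q [-0.21  0.42  2.05  0.    0.67 -0.26] F [ 0.8  1.  -3.4] T [-0.01  0.04 -0.  ] op 44.5
```

Request:
step_arm:
  rows:
    - [0,0,-1,0,0,0,40]
    - [0,0,-2,0,0,0,40]
    - [0,0,-3,0,0,0,40]
    - [0,0,-4,0,0,0,40]
    - [0,0,-5,0,0,0,40]
    - [0,0,-5,0,0,0,40]
    - [0,0,-5,0,0,0,40]
    - [0,0,-5,0,0,0,40]

```text
clock: 42.05
eef_pos: [484.6, -99.8, 13.0]
tcp_rot: [0.576, 1.569, 0.626]
contact_force: [-3.3, -0.8, 7.1]
opening: 0.53
```

```bash
python3 - <<'E'
from h import *
st()
p,d=grab('side'); save(cv2.resize(p[120:210,245:345],None,fx=6,fy=6,interpolation=cv2.INTER_CUBIC),'s17.png')
E
```

```text
t 42.05 eef [484.6 -99.8  13. ] q [-0.21  0.43  2.05  0.    0.66 -0.26] F [-3.3 -0.8  7.1] T [-0.02  0.58 -0.03] op 45.3
```

View pics/s17.png

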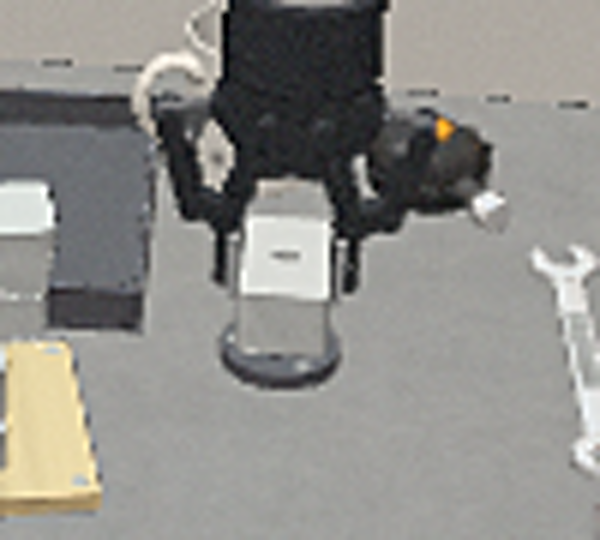

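Request:
step_arm:
  rows:
    - [0,0,15,0,0,0,40]
    - [0,0,50,0,0,0,40]
    - [0,0,75,0,0,0.1,40]
    - [10,-5,100,0,0,0.25,40]
    - [15,-10,105,0,0,0.4,40]
    - [15,-10,105,0,0,0.55,40]
    - [15,-10,105,0,0,0.7,40]
    - [15,-10,105,0,0,0.85,40]

```text
clock: 43.1
eef_pos: [499.6, -109.7, 118.8]
tcp_rot: [0.297, 1.569, 1.201]
contact_force: [-0.2, 0.7, -3.4]
opening: 0.522
```

```bash
python3 - <<'E'
from h import *
st()
p,d=grab('top'); np.savez('/tmp/top4.npz',p=p,d=d)
save(cv2.resize(p[135:235,230:370],None,fx=5,fy=5,interpolation=cv2.INTER_CUBIC),'t4.png')
E
```

```text
t 43.1 eef [ 499.6 -109.7  118.8] q [-0.22  0.28  1.95  0.    0.91 -1.13] F [-0.2  0.7 -3.4] T [ 0.02  0.04 -0.02] op 44.6
```

View pics/t4.png

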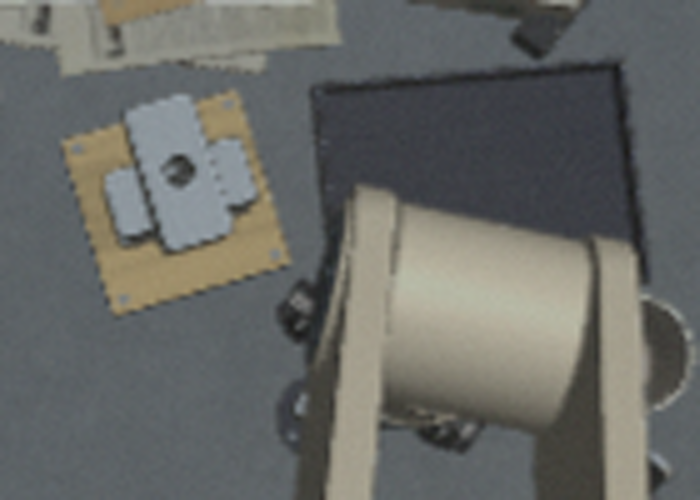

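```bash
python3 - <<'E'
from h import *
c=ray('top',[(292.5,152.2),(353.5,147.3),(359.3,191.5),(297,197.3)],26); print(c.round(0)); m=c.mean(0); print(m)
e=(c[1]+c[2]-c[0]-c[3])[:2]; print('len',np.linalg.norm(e)/2, np.arctan2(e[1],e[0]))
ey=-e/np.linalg.norm(e); ex=np.array([ey[1],-ey[0]]); print('ex',ex,'yaw',np.arctan2(ex[1],ex[0]))
for yy in (50,-30):
  print(yy,(m[:2]+ex*12+ey*yy+[-3,0.8]).round(1))
ty=np.arctan2(ex[1],ex[0])
t=m[:2]+ex*12+ey*50+[-3,.8]
for a in (ty,ty+np.pi): 
  plan([*t,60],tool(a,0,1)[0]); 
E
```

```text
[[ 717.  -99.   26.]
 [ 734. -315.   26.]
 [ 577. -328.   26.]
 [ 558. -112.   26.]]
[ 646.08785889 -213.47741768   26.        ]
len 216.94458828026916 -1.488019295821732
ex [0.99657594 0.08268253] yaw 0.08277703097316468
50 [ 650.9 -161.9]
-30 [ 657.5 -241.6]
shift [151.2 -52.1 -58.8] rot [ 0.000e+00  2.000e-03 -2.399e+00] |rot| 2.4 dist 170.0
shift [151.2 -52.1 -58.8] rot [-0.002  0.     0.742] |rot| 0.74 dist 170.0
```

Request:
step_arm:
  rows:
    - [20,-12,-10,0,0,0.15,40]
    - [60,-26,-20,0,0,0.3,40]
    - [100,-42,-30,0,0,0.45,40]
    - [140,-54,-45,0,0,0.6,40]
    - [151,-57,-70,0,0,0.742,40]
    - [151,-57,-100,0,0,0.742,40]
    - [151,-57,-120,0,0,0.742,40]
    - [151,-57,-126,0,0,0.742,40]

```text
clock: 44.15
eef_pos: [649.7, -166.4, -8.3]
tcp_rot: [0.8, 1.567, 2.452]
contact_force: [0.0, 0.1, -2.1]
opening: 0.522
```

```bash
python3 - <<'E'
from h import *
st()
p,d=grab('side'); save(cv2.resize(p[90:200,200:340],None,fx=5,fy=5,interpolation=cv2.INTER_CUBIC),'s18.png')
E
```

```text
t 44.15 eef [ 649.7 -166.4   -8.3] q [-0.25  0.66  1.66  0.    0.82 -1.91] F [ 0.   0.1 -2.1] T [-0.02  0.06  0.  ] op 44.5
```

View pics/s18.png

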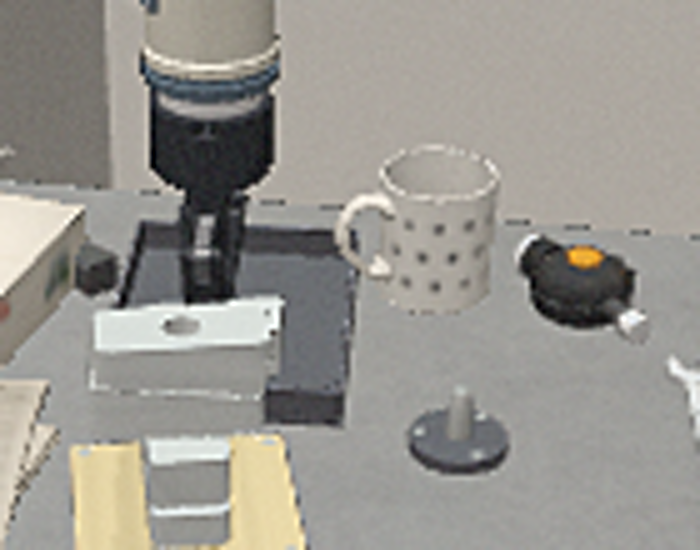

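Lower into the tray, release, lift.

Request:
step_arm:
  rows:
    - [0,0,-3,0,0,0,40]
    - [0,0,-5.5,0,0,0,40]
    - [0,0,-5.8,0,0,0,50]
    - [0,0,-5.8,0,0,0,60]
    - [0,0,-5.8,0,0,0,62]
    - [0,0,20,0,0,0,62]
    - [0,0,70,0,0,0,70]
    - [0,0,130,0,0,-0.15,85]

```text
clock: 45.2
eef_pos: [649.2, -166.3, 122.4]
tcp_rot: [0.973, 1.566, 2.473]
contact_force: [0.6, 0.7, -0.3]
opening: 0.991
```

```bash
python3 - <<'E'
from h import *
st()
p,d=grab('side'); save(cv2.resize(p[90:290,180:340],None,fx=3,fy=3,interpolation=cv2.INTER_CUBIC),'s19.png')
p,d=grab('top'); np.savez('/tmp/top5.npz',p=p,d=d)
for w in wedges(p,d): print({k:np.round(v,2).tolist() for k,v in w.items()})
for f in (0,1): plan([470.5,210.0,60],tool(1.465,0,f)[0])
E
```

```text
t 45.2 eef [ 649.2 -166.3  122.4] q [-0.25  0.5   1.59  0.    1.05 -1.75] F [ 0.6  0.7 -0.3] T [-0.01 -0.03 -0.03] op 84.6
{'px': [203.51, 222.35], 'cen': [473.24, 209.08], 'bore': [473.97, 209.31], 'yaw': 1.46, 'slope': -0.13, 'zc': 29.36, 'L': 94.47, 'S': 43.8, 'bw': 4.14}
shift [-184.   377.7  -69.4] rot [-0.007  0.008  1.537] |rot| 1.54 dist 426.0
shift [-184.   377.7  -69.4] rot [ 0.008  0.007 -1.605] |rot| 1.6 dist 426.0
```

View pics/s19.png

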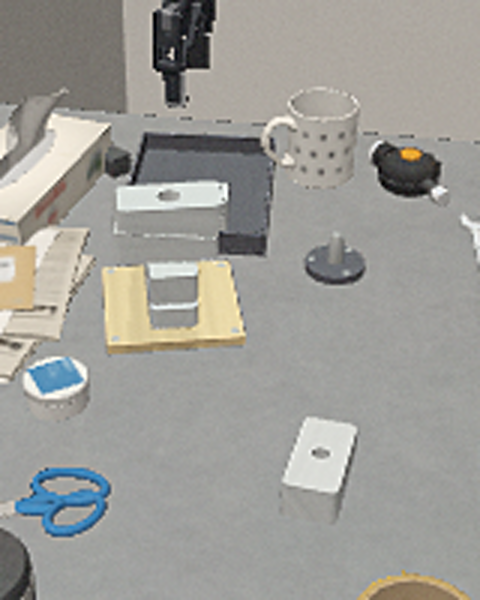

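Request:
step_arm:
  rows:
    - [-30,20,5,0,0,-0.17,85]
    - [-60,65,5,0,0,-0.35,85]
    - [-90,115,5,0,0,-0.53,85]
    - [-110,168,5,0,0,-0.71,85]
    - [-130,222,5,0,0,-0.89,85]
    - [-150,275,0,0,0,-1.07,85]
    - [-168,328,-25,0.005,0.005,-1.25,85]
    - [-178.5,376,-55,0.008,0.007,-1.43,85]

```text
clock: 46.3
eef_pos: [476.9, 206.7, 76.8]
tcp_rot: [0.262, 1.567, 0.344]
contact_force: [1.0, 0.1, 0.4]
opening: 0.994
```

```bash
python3 - <<'E'
from h import *
st(); plan([470.8,209.7,-20.5],tool(1.465,0,1)[0])
E
```

```text
t 46.3 eef [476.9 206.7  76.8] q [ 0.41  0.35  1.97 -0.    0.82  0.32] F [1.  0.1 0.4] T [ 0.04 -0.01  0.01] op 84.9
shift [ -6.1   3.  -97.3] rot [-0.001  0.003 -0.188] |rot| 0.19 dist 98.0
```

Request:
step_arm:
  rows:
    - [-6.1,3,-5,0,0,-0.17,85]
    - [-6.1,3,-30,0,0.003,-0.188,85]
    - [-6.1,3,-65,0,0.003,-0.188,85]
    - [-6.1,3,-97,0,0.003,-0.188,85]
    - [-6.1,3,-97.3,0,0.003,-0.188,60]
    - [-6.1,3,-97.3,0,0.003,-0.188,40]
    - [-6.1,3,-97.3,0,0.003,-0.188,40]
    - [-6.1,3,-97.3,0,0.003,-0.188,40]

```text
clock: 47.3
eef_pos: [471.8, 210.1, -19.1]
tcp_rot: [0.726, 1.568, 0.62]
contact_force: [-0.7, -0.2, 7.6]
opening: 0.528
```

```bash
python3 - <<'E'
from h import *
st(); plan([484.7,-99.7,48],tool(1.465,0,1)[0])
E
```

```text
t 47.3 eef [471.8 210.1 -19.1] q [0.42 0.51 2.02 0.   0.61 0.52] F [-0.7 -0.2  7.6] T [-0.09  0.32 -0.01] op 45.1
shift [  12.9 -309.8   67.1] rot [-0.002  0.002  0.   ] |rot| 0.0 dist 317.0
```

Request:
step_arm:
  rows:
    - [0,0,35,0,0,0,40]
    - [2,-30,66,0,0,0,40]
    - [4,-88,67,0,0,0,40]
    - [7,-148,67,0,0,0,40]
    - [9,-208,67,0,0,0,40]
    - [11,-264,67,0,0,0,40]
    - [12.9,-305,67,0,0,0,40]
    - [12.9,-309.4,67,0,0,0,40]

```text
clock: 48.3
eef_pos: [485.0, -101.8, 48.4]
tcp_rot: [0.427, 1.567, 0.318]
contact_force: [-0.3, 0.4, -3.4]
opening: 0.522
```

```bash
python3 - <<'E'
from h import *
st(); plan([484.7,-99.3,17.5],tool(1.465,0,1)[0])
E
```

```text
t 48.3 eef [ 485.  -101.8   48.4] q [-0.21  0.37  2.03  0.    0.73 -0.1 ] F [-0.3  0.4 -3.4] T [-0.01  0.02  0.  ] op 44.6
shift [ -0.3   2.5 -30.9] rot [-0.001  0.004  0.003] |rot| 0.01 dist 31.0
```

Request:
step_arm:
  rows:
    - [-0.3,2.5,0,0,0,0,40]
    - [-0.3,2.5,-10,0,0,0,40]
    - [-0.3,2.5,-18,0,0,0,40]
    - [-0.3,2.5,-24,0,0,0,40]
    - [-0.3,2.5,-28,0,0,0,40]
    - [-0.3,2.5,-31,0,0,0,40]
    - [-0.3,2.5,-31,0,0,0,40]
    - [-0.3,2.5,-31,0,0,0,40]

```text
clock: 49.3
eef_pos: [484.7, -99.3, 17.5]
tcp_rot: [0.395, 1.567, 0.286]
contact_force: [-0.0, 0.2, -2.0]
opening: 0.523
```

```bash
python3 - <<'E'
from h import *
st()
E
```

```text
t 49.3 eef [484.7 -99.3  17.5] q [-0.21  0.42  2.05  0.    0.66 -0.1 ] F [-0.   0.2 -2. ] T [-0.01 -0.06 -0.06] op 44.7
```

Request:
step_arm:
  rows:
    - [0,0,-1,0,0,0,40]
    - [0,0,-2,0,0,0,40]
    - [0,0,-3,0,0,0,40]
    - [0,0,-4,0,0,0,40]
    - [0,0,-5,0,0,0,40]
    - [0,0,-5,0,0,0,40]
    - [0,0,-5,0,0,0,40]
    - [0,0,-5,0,0,0,40]

```text
clock: 50.3
eef_pos: [485.4, -99.8, 13.2]
tcp_rot: [0.206, 1.566, 0.097]
contact_force: [-1.6, -3.5, 8.8]
opening: 0.528
```

```bash
python3 - <<'E'
from h import *
st(); p,d=grab('side'); save(cv2.resize(p[90:210,190:340],None,fx=5,fy=5,interpolation=cv2.INTER_CUBIC),'s20.png')
E
```

```text
t 50.3 eef [485.4 -99.8  13.2] q [-0.21  0.43  2.05  0.    0.65 -0.1 ] F [-1.6 -3.5  8.8] T [-0.64  0.3   0.04] op 45.1
```

View pics/s20.png

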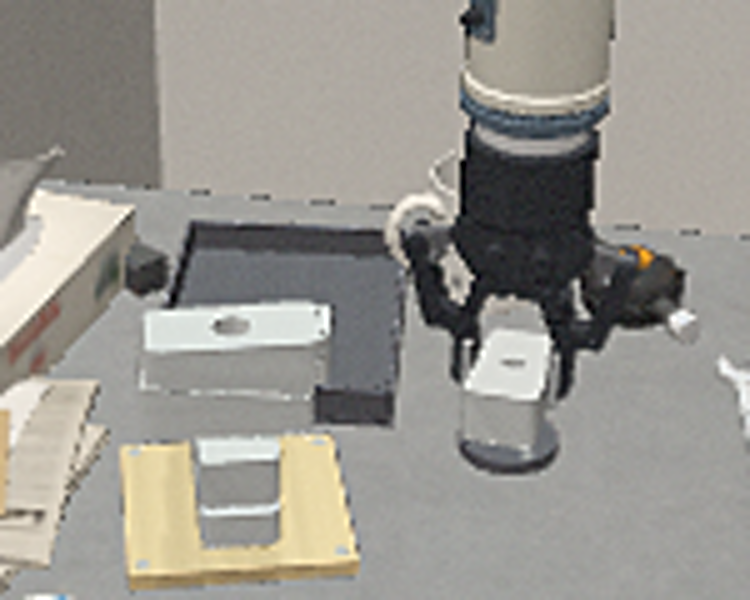

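Request:
step_arm:
  rows:
    - [0,0,15,0,0,0,40]
    - [0,0,50,0,0,0,40]
    - [2,0,85,0,0,0.18,40]
    - [12,-5,110,0,0,0.36,40]
    - [30,-15,112,0,0,0.54,40]
    - [60,-32,112,0,0,0.72,40]
    - [90,-60,112,0,0,0.9,40]
    - [120,-90,112,0,0,1.08,40]

```text
clock: 51.35
eef_pos: [605.8, -189.9, 125.7]
tcp_rot: [0.34, 1.565, 1.317]
contact_force: [0.3, -0.5, -3.6]
opening: 0.525
```

```bash
python3 - <<'E'
from h import *
st(); plan([659,-243,-8],tool(0.083+np.pi,0,1)[0])
p,d=grab('top'); save(cv2.resize(p[135:235,230:370],None,fx=5,fy=5,interpolation=cv2.INTER_CUBIC),'t6.png')
E
```

```text
t 51.35 eef [ 605.8 -189.9  125.7] q [-0.31  0.45  1.68  0.01  1.02 -1.29] F [ 0.3 -0.5 -3.6] T [ 0.08 -0.01  0.03] op 44.9
shift [  53.2  -53.1 -133.7] rot [-0.006 -0.     0.676] |rot| 0.68 dist 153.0
```

View pics/t6.png

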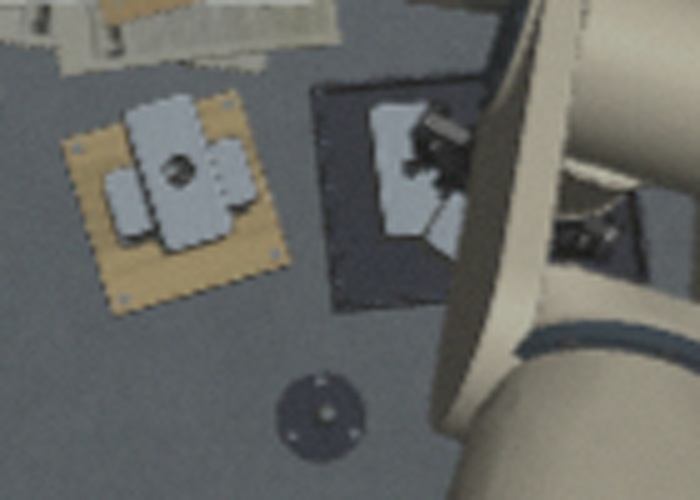

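Request:
step_arm:
  rows:
    - [15,-15,-5,0,0,0.17,40]
    - [30,-30,-10,0,0,0.34,40]
    - [45,-45,-20,0,0,0.51,40]
    - [53.2,-53.1,-40,-0.006,0,0.676,40]
    - [53.2,-53.1,-75,-0.006,0,0.676,40]
    - [53.2,-53.1,-105,-0.006,0,0.676,40]
    - [53.2,-53.1,-128,-0.006,0,0.676,40]
    - [53.2,-53.1,-134,-0.006,0,0.676,40]

```text
clock: 52.4
eef_pos: [662.1, -246.4, -9.2]
tcp_rot: [-1.276, 1.568, 0.387]
contact_force: [0.2, -0.7, -2.8]
opening: 0.52
```

```bash
python3 - <<'E'
from h import *
st(); p,d=grab('side'); save(cv2.resize(p[90:210,190:340],None,fx=5,fy=5,interpolation=cv2.INTER_CUBIC),'s21.png')
E
```

```text
t 52.4 eef [ 662.1 -246.4   -9.2] q [-0.36  0.71  1.57  0.    0.86 -2.02] F [ 0.2 -0.7 -2.8] T [0.02 0.01 0.  ] op 44.4
```

View pics/s21.png

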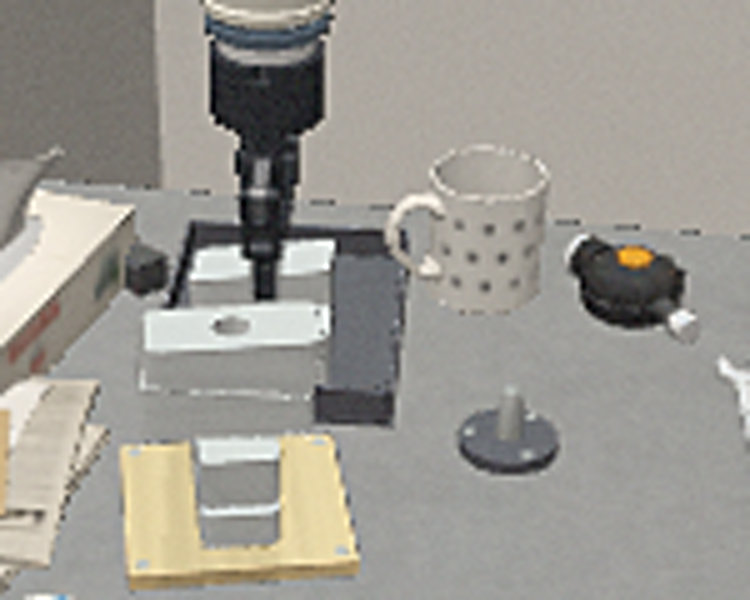

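Request:
step_arm:
  rows:
    - [-7,1,0,0,0,0,40]
    - [-8,1,-2,0,0,0,40]
    - [-8,1,-4.5,0,0,0,40]
    - [-8,1,-4.8,0,0,0,52]
    - [-8,1,-4.8,0,0,0,62]
    - [-8,1,10,0,0,0,62]
    - [-8,1,60,0,0,0,62]
    - [-8,1,120,0,0,0,62]

```text
clock: 53.45
eef_pos: [654.0, -245.5, 112.5]
tcp_rot: [-1.185, 1.568, 0.478]
contact_force: [1.0, -0.4, -0.2]
opening: 0.721
```

Request:
step_arm:
  rows:
    - [-30,0,30,0,0,0,62]
    - [-60,-20,60,0,0,0.1,62]
    - [-100,-50,80,0,0,0.2,62]
    - [-140,-90,80,0,0,0.2,62]
    - [-180,-130,80,0,0,0.2,62]
    - [-220,-170,80,0,0,0.2,62]
    - [-260,-210,80,0,0,0.2,62]
    - [-300,-250,80,0,0,0.2,62]

```text
clock: 54.45
eef_pos: [352.8, -496.8, 194.1]
tcp_rot: [-1.793, 1.568, 0.07]
contact_force: [0.5, -0.6, -0.4]
opening: 0.723
```

```bash
python3 - <<'E'
from h import *
st(); p,d=grab('side'); save(cv2.resize(p[90:210,190:340],None,fx=5,fy=5,interpolation=cv2.INTER_CUBIC),'s22.png')
p,d=grab('top'); W=cloud('top',d); save(cv2.resize(p[135:275,130:380],None,fx=3,fy=3,interpolation=cv2.INTER_CUBIC),'t7.png'); np.savez('/tmp/top7.npz',p=p,d=d)
# top wedge of stack
P=W[(W[...,2]>118)&(W[...,2]<150)&(W[...,0]>560)&(W[...,0]<710)&(abs(W[...,1])<80)]
A=np.c_[P[:,:2]-P[:,:2].mean(0),np.ones(len(P))]; c=np.linalg.lstsq(A,P[:,2],rcond=None)[0]; print('top wedge',len(P),P.mean(0).round(1),'plane',c.round(3))
print(cv2.minAreaRect(P[:,:2].astype(np.float32)))
T=W[(W[...,2]>22)&(W[...,2]<48)&(W[...,0]>560)&(W[...,0]<730)&(W[...,1]<-100)&(W[...,1]>-330)&(p.min(-1)>110)]
print(len(T),T.mean(0)); ll=T[T[:,1]>-205];rr=T[T[:,1]<-205]; print(len(ll),ll.mean(0),len(rr),rr.mean(0))
E
```

```text
t 54.45 eef [ 352.8 -496.8  194.1] q [-0.96  0.34  1.68  0.    1.12 -2.82] F [ 0.5 -0.6 -0.4] T [-0.02 -0.03  0.01] op 61.8
top wedge 401 [637.2   2.9 130.9] plane [ 4.00000e-03 -5.00000e-03  1.30924e+02]
((637.3358154296875, 2.678302764892578), (96.35562133789062, 46.28677749633789), 16.31396484375)
644 [ 657.63799953 -203.63670601   32.77298709]
317 [ 657.24797059 -163.07204329   32.77978235] 327 [ 658.01610098 -242.96085917   32.76639962]
```

View pics/s22.png

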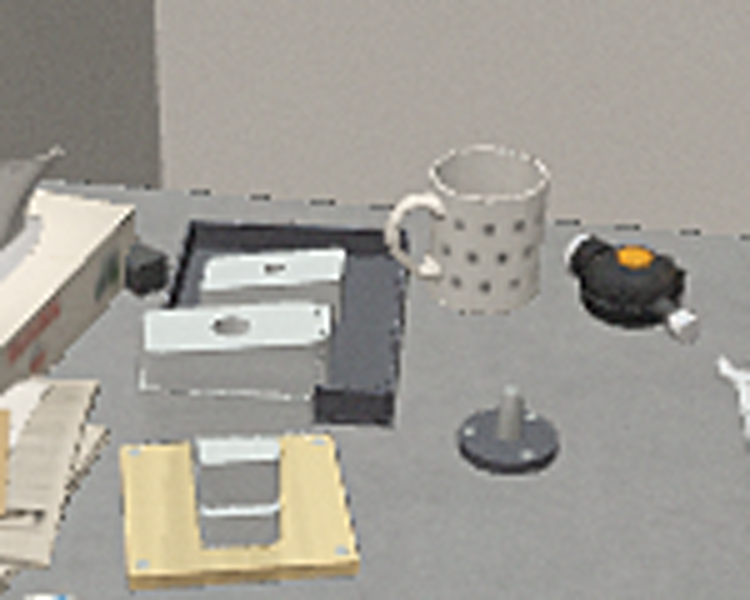

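View pics/t7.png

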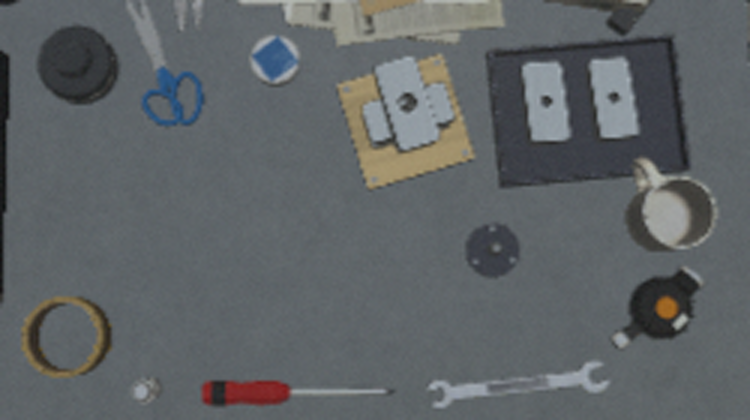

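```bash
python3 - <<'E'
from h import *
print(order.sign_off())
E
```

```text
the job is handed in; nothing more can be done
None
```

I tried all six wedges on the gauge pin and handed the job in at about 54 s of the 210 s allowed; the sign-off gave no verdict. Four wedges went right down to the disc and are stacked on the board as two level pairs, the second crosswise on the first. Two stopped on the pin's taper with an upward push of 7–9 N and are in the scrap tray.

**Last checks (camera)**
- **Stack:** the top wedge is level to about 0.006 rad, its top is at 131 mm (132 expected), it is square with the board, and it is about 4–5 mm from the board's middle. I measured only the top wedge at the end. The three below were checked when placed and still looked right in the last pictures.
- **Scrap:** both undersize wedges lie flat inside the tray, and the tray has not visibly shifted.
- **Bystanders:** the filter can, demand valve and white tin look where they were. The gripper is clear of everything.

**What disagreed**
- **Fingertip height:** the fingertips were about 25–35 mm higher than the reported TCP. My first grasp therefore closed on top of a wedge with about 7 N, and I corrected the heights from the side view.
- **Camera offset:** camera positions differed from the robot's by about 3 mm in x. I corrected this from the first placing and from touches on the pin.
- **Fourth wedge:** just before release it looked about 10 mm off along its length, for a reason I did not find. I shifted it 7 mm before letting go.

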